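# Load the bangle formers

### The job

Put the four metal bangles on the two wooden stepped formers: the round ones on the round former and the oval ones on the oval former. On each former the large bangle goes on first, right down on the dark foot, and then the small one above it, resting level on the wide step; leave them all lying there released, and do not disturb the file and the tweezers.

Things in the scene. Friction and masses are not known exactly. Their poses are not given: they have to be found in the camera images.
- round_large_mid (a point): Large round bangle. Plain bare-metal round band, upright like a short tube: 66 mm outside diameter, 60 mm inside, 3 mm wall, 22 mm tall, open at both ends, standing on the bench. Point at its centre, half-way up (11 mm above its lower rim); z up.
- round_small_mid (a point): Small round bangle. Plain bare-metal round band, upright like a short tube: 50 mm outside diameter, 44 mm inside, 3 mm wall, 22 mm tall, open at both ends, standing on the bench. Point at its centre, half-way up (11 mm above its lower rim); z up.
- oval_large_mid (a point): Large oval bangle. Plain bare-metal oval band (two straight sides 24 mm long joined by half circles), like a short tube: outside 74 mm long by 50 mm across, inside 68 by 44 mm, 3 mm wall, 22 mm tall, standing on the bench. Point at its centre, half-way up (11 mm above its lower rim); x along its long axis (either way round is the same), z up.
- oval_small_mid (a point): Small oval bangle. Plain bare-metal oval band (two straight sides 24 mm long joined by half circles), like a short tube: outside 58 mm long by 34 mm across, inside 52 by 28 mm, 3 mm wall, 22 mm tall, standing on the bench. Point at its centre, half-way up (11 mm above its lower rim); x along its long axis (either way round is the same), z up.
- round_mandrel: Round wooden two-step post, fixed. Origin: centre of its underside, on the bench. Dark foot 80 mm across, top at 12 mm; pale lower step 55 mm across, top at 42 mm (edge chamfered 2.5); pale upper step 39 mm across, top at 72 mm (edge chamfered 4). Large round bangle rests on the foot (its centre then 23 mm above the bench), small one on the lower step (centre at 53 mm). Play 2.5 mm all round.
- oval_mandrel: Oval wooden two-step post, long axis along x, fixed. Origin: centre of its underside, on the bench. Dark foot 86 by 62 mm, top at 12 mm; pale lower step 63 by 39 mm, top at 42 mm (edge chamfered 2.5); pale upper step 47 by 23 mm, top at 72 mm (edge chamfered 3.5). Large oval bangle rests on the foot (its centre then 23 mm above the bench), small one on the lower step (centre at 53 mm). Play 2.5 mm all round.
- file_mid (a point): Small flat file with a pale wooden handle, lying loose: 165 mm long along its x, 17 mm wide, 13 mm high. Point near its middle, 5 mm above the bench. Leave it where it is.
- tweezers_mid (a point): Steel tweezers, lying loose: 123 mm long along its x, 18 mm wide, 7 mm high. Point near their middle, 5 mm above the bench. Leave them where they are.
Not all that is in view belongs to the job. Leave any green look-alike of the part that bears oval_large_mid alone. Leave any green look-alike of the part that bears round_small_mid alone.

How it is judged:
By the outcome, as a careful person would: the job done as asked, in the order asked, and still so for the second after the job is handed in, with the robot touching nothing.
It also fails if it takes over 136 s, if anything falls off the work surface, if the arm or the gripper's body presses on something with over 40 N, if the wrist force passes 120 N, or if a joint passes its speed limit or range.

### The arm

A 6-joint arm with a two-finger parallel gripper is mounted at the origin on the work surface. World frame = base frame: x ahead of the robot, y to its left, z up, the work surface at z = 0. Lengths are in m, angles in rad, forces in N, time in s.
With the tool pointing down it reaches from about 0.4 to 0.825 m from the base axis. Payload 7 kg.
Tool frame: the origin (TCP) lies at the very end of the fingers, on their centre line; the grasp point (between the pads) lies 19 mm behind it (grip_depth is the distance from the TCP to the grasp point, in m); z points along the fingers, y is the direction in which the jaws open and shut (so a half turn about z gives the same grasp; the last joint's range is limited). The gripper opens to 88 mm and grips with 3 to 60 N. Pads are 19 mm wide; open, the fingers measure 130 mm over their backs; the gripper's body (78 mm by 193 mm) begins 47 mm behind the grasp point.
Start: joints at [-0.9, 0.359, 0.012, 0, -1.224, -0.288], TCP at [0.252, -0.626, 0.227] pointing down, gripper open.
Joint ranges: [-3.07, 3.07], [-1.43, 2.12], [-1.02, 1.25], [-3.03, 1.67], [-3.05, -0], [-3.03, 3.03]. Speed limits (rad/s): [2.39, 2.39, 3.01, 3.14, 3.14, 3.14].

### API

Orientations are given as [roll, pitch, yaw] about the fixed x, y, z axes, in that order (R = Rz(yaw) Ry(pitch) Rx(roll)).
In Python, from station import get_state, grab_frame, get_calibration, job_done, grip_depth gives the robot as it stands. The module is installed in compiled form; this text tells all that it offers.
- The arm moves only by the shell command python3 -m crank 'ROWS' [FORCE]. ROWS is JSON, a list of rows, each an object with "turn": the turn, a rotation vector about the tool's x, y, z each as a share of 2 pi rad, from -1 to 1, a list of three; "slide": the shift along the tool's x, y, z each as a share of 0.5 m, from -1 to 1, a list of three; "fingers": the opening, from -1 (shut) to 1 (fully open). A call has 1 to 5 rows; each row is the pose to reach, as a shift and turn from the pose commanded when the call began, along the tool's axes at that moment, turning the shorter way round; what a row does not reach only later rows make up. A row lasts 1/12 s, in which the tool goes at most 41.7 mm and 7.16 degrees, less where a joint would pass 70% of its speed; a pose out of reach is approached as far as the arm can. A call with a number of a shift or a turn outside -1 to 1 is refused whole. A call with a gripper value outside its range is refused whole. The fingers move at their own pace and stop on an object; FORCE is the grip in N (left out, the last holds). Time passes only in rows, so rows that repeat a pose let the fingers close. It gives the time, the measured TCP pose, the force and the opening at its end, in the units of the state.
- get_state(): the state, without advancing time (a new reading comes with each control period).
- grab_frame(name): name is "side" or "top"; returns the picture (420x560x3 uint8, red, green, blue); there is no depth.
- get_calibration(name): a dict with "K" (3x3 intrinsics, pixels), "pose" (4x4, takes a point from camera to world coordinates). Camera axes: x right, y up, looking along -z (the intrinsics and any distortion apply to the point x, -y, -z); pixel columns grow to the right and rows downward; lengths in m; the calibration is good to about 2 mm. A picture is of the moment at which its call begins. get_calibration takes no time and is no camera call.
- job_done(): hands the job in, once; it reports no verdict.
The state is a dict: "t": time; "q": joint angles; "qd": joint speeds; "joint_efforts": joint torques, N m; "eef_pos": TCP position; "ee_rot": TCP orientation; "force": force on the tool from outside, world axes, zero at the start; "moment": the same for the moment, N m; "width": finger opening in m.
Only numpy, scipy, OpenCV 4.12 (cv2) and the standard library are available. Lean on these libraries where they do the work, as an engineer would, in place of code of your own. Each camera call takes 0.05 s, during which the arm holds its last target.

## Working session

There is one attempt and no reset: what is moved stays moved. The work goes in short steps, Python scripts to look and compute and a shell command to move; the robot and the scene stay as the last step left them, time stands still between calls to the robot, and variables do not carry over. Pictures are saved under pics/ and viewed, and the job is handed in when it is done.

```bash
mkdir -p pics
python3 - <<'E'
from station import *
import cv2
print(get_state()); print(grip_depth)
for n in("side","top"):
    f=grab_frame(n); cv2.imwrite(f"pics/{n}0.png",f[:,:,::-1]); print(n,get_calibration(n))
E
```

```text
{'t': 0.0, 'q': array([-8.99882057e-01,  3.59374570e-01,  1.10186956e-02, -3.67781347e-04,
       -1.22410179e+00, -2.88094539e-01]), 'qd': array([-1.82871722e-04, -3.89272120e-04,  2.49454983e-03, -6.76420003e-05,
       -3.68228207e-04, -9.27228695e-04]), 'joint_efforts': array([-4.03969289e-04, -5.82724893e+01,  2.93044960e+01,  6.99740231e+00,
        6.80366720e-03, -1.69117775e-04]), 'eef_pos': array([ 0.25191552, -0.62567394,  0.22561   ]), 'ee_rot': array([ 3.13990154e+00, -1.40591828e-04, -2.75889806e+00]), 'force': array([ 0.19731914, -0.13866896,  0.24355799]), 'moment': array([ 0.0180472 ,  0.03181279, -0.02470034]), 'width': 0.08748783554826803}
0.0188
side {'K': array([[428.92944025,   0.        , 279.45002819],
       [  0.        , 428.92944025, 207.26829708],
       [  0.        ,   0.        ,   1.        ]]), 'pose': array([[ 0.85085834,  0.27789608, -0.44588546,  0.1883161 ],
       [-0.52519113,  0.42621868, -0.73655408, -0.56661455],
       [-0.01464078,  0.86087828,  0.50860027,  0.47003176],
       [ 0.        ,  0.        ,  0.        ,  1.        ]])}
top {'K': array([[434.26489911,   0.        , 268.35354144],
       [  0.        , 434.26489911, 209.16260246],
       [  0.        ,   0.        ,   1.        ]]), 'pose': array([[-0.01951083,  0.99490049, -0.09895623,  0.49227371],
       [-0.9994437 , -0.01673028,  0.02885123,  0.05863372],
       [ 0.02704854,  0.09946409,  0.99467345,  0.81349939],
       [ 0.        ,  0.        ,  0.        ,  1.        ]])}
```

View pics/side0.png

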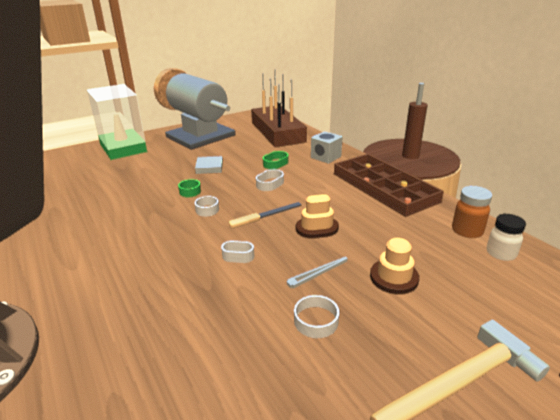

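View pics/top0.png

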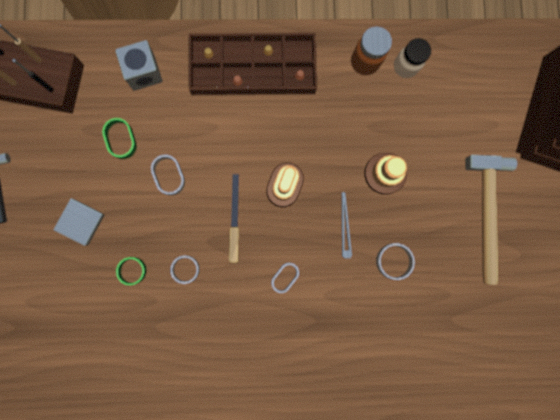

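Run:
```python
import cv2,numpy as np
f=cv2.imread("pics/top0.png")
def crop(u,v,r=26,s=7):
    c=f[v-r:v+r,u-r:u+r]; c=cv2.resize(c,None,fx=s,fy=s,interpolation=cv2.INTER_CUBIC)
    return cv2.resize(cv2.convertScaleAbs(c,alpha=1.3),(264,264))
P=[(397,262),(184,270),(167,175),(286,278),(387,173),(285,185)]
cs=[crop(*p) for p in P]
cv2.imwrite("pics/crops0.png",np.vstack([np.hstack(cs[:3]),np.hstack(cs[3:])]))
```

```text
(no output)
```

View pics/crops0.png

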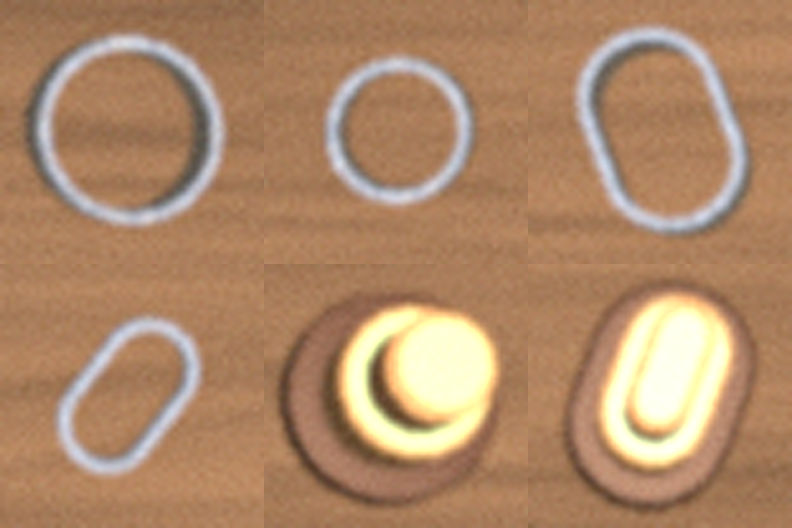

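```bash
cat > h.py <<'E'
import cv2,numpy as np
from station import *
from scipy.optimize import minimize
def proj(n,P):
    c=get_calibration(n);K=c["K"];T=np.linalg.inv(c["pose"])
    P=np.atleast_2d(P);p=(T[:3,:3]@P.T).T+T[:3,3]
    return np.c_[K[0,0]*p[:,0]/-p[:,2]+K[0,2],K[1,1]*-p[:,1]/-p[:,2]+K[1,2]]
def back(n,uv,z):
    c=get_calibration(n);K=c["K"];T=c["pose"];uv=np.atleast_2d(uv)
    d=np.c_[(uv[:,0]-K[0,2])/K[0,0],-(uv[:,1]-K[1,2])/K[1,1],-np.ones(len(uv))]@T[:3,:3].T
    s=(z-T[2,3])/d[:,2];return T[:3,3]+s[:,None]*d
def stad(x,y,a,s,r,z,n=80):  # s half straight
    t=np.linspace(0,2*np.pi,n,endpoint=False)
    p=np.c_[r*np.cos(t)+np.where(np.cos(t)>=0,s,-s),r*np.sin(t)]
    R=np.array([[np.cos(a),-np.sin(a)],[np.sin(a),np.cos(a)]])
    p=p@R.T+[x,y];return np.c_[p,np.full(n,z)]
S=4 # supersample
def fillp(img,pts,o,val):
    cv2.fillPoly(img,[np.round((pts-o)*S*16+ (S-1)/2*16).astype(np.int32)],val,shift=4)
def swept(n,x,y,a,s,r,z0,z1):
    return cv2.convexHull(np.vstack([proj(n,stad(x,y,a,s,r,z0)),proj(n,stad(x,y,a,s,r,z1))]).astype(np.float32))[:,0]
def ds(m): h,w=m.shape; return m.reshape(h//S,S,w//S,S).mean((1,3))
def ringmask(n,p,s,ro,o,w,z=0):
    x,y,a=p;m=np.zeros((w*S,w*S),np.float32)
    fillp(m,swept(n,x,y,a,s,ro,z,z+.022),o,1)
    h=np.ones_like(m);b=np.zeros_like(m)
    fillp(b,proj(n,stad(x,y,a,s,ro-.003,z)),o,1);h*=b;b[:]=0
    fillp(b,proj(n,stad(x,y,a,s,ro-.003,z+.022)),o,1);h*=b
    m[h>0]=0;return ds(m)
def palemask(n,p,s,r1,r2,o,w):
    x,y,a=p;m=np.zeros((w*S,w*S),np.float32)
    fillp(m,swept(n,x,y,a,s,r1,.012,.0395),o,1);fillp(m,swept(n,x,y,a,s,r1-.0025,.012,.042),o,1)
    fillp(m,swept(n,x,y,a,s,r2,.042,.068),o,1);fillp(m,swept(n,x,y,a,s,r2-.004,.042,.072),o,1)
    return ds(m)
def fit(fn,obs,p0,oval):
    best=None
    for a in (np.linspace(0,np.pi,7)[:-1] if oval else [0]):
        f=lambda q:((fn((q[0]/1e3,q[1]/1e3,q[2]/30))-obs)**2).sum()
        r=minimize(f,[p0[0]*1e3,p0[1]*1e3,a*30],method="Nelder-Mead",options=dict(initial_simplex=np.array([[0,0,0],[5,0,0],[0,5,0],[0,0,8]])+[p0[0]*1e3,p0[1]*1e3,a*30],xatol=.02,fatol=.01))
        if best is None or r.fun<best.fun: best=r
    q=best.x;return np.array([q[0]/1e3,q[1]/1e3,(q[2]/30)%np.pi]),best.fun
OBJ=dict(RL=(0,.033),RS=(0,.025),OL=(.012,.025),OS=(.012,.017))
MAN=dict(RM=(0,.0275,.0195),OM=(.012,.0195,.0115))
E
cat > m.py <<'E'
from h import *
C=dict(top=dict(RL=(397,262),RS=(184,270),OL=(167,175),OS=(286,278),RM=(387,173),OM=(285,185)),
 side=dict(RL=(317,316),RS=(207,206),OL=(270,180),OS=(238,252),RM=(397,262),OM=(317,214)))
w=72;rows=[]
for n in("top","side"):
    f=cv2.imread(f"pics/{n}0.png");
    hsv=cv2.cvtColor(f,cv2.COLOR_BGR2HSV).astype(float)
    r1=[]
    for k,(u,v) in C[n].items():
        o=np.array([u-w//2,v-w//2]);c=f[o[1]:o[1]+w,o[0]:o[0]+w].astype(float);B,G,R=c[...,0],c[...,1],c[...,2]
        if k in OBJ:
            obs=np.clip(1-(R-B)/25.,0,1)*(np.hypot(*np.mgrid[-w//2:w//2,-w//2:w//2])<27)
            s,r=OBJ[k];fn=lambda p:ringmask(n,p,s,r,o,w);z=.011
        else:
            s,ra,rb=MAN[k];obs=np.clip((R-130)/60,0,1)*(np.hypot(*np.mgrid[-w//2:w//2,-w//2:w//2])<33);fn=lambda p:palemask(n,p,s,ra,rb,o,w);z=.042
        p,e=fit(fn,obs,back(n,(u,v),z)[0],s>0)
        print(n,k,np.round(p[:2]*1e3,1),round(np.degrees(p[2]),1),round(e,1),obs.sum().round())
        im=cv2.resize(c.astype(np.uint8),None,fx=2,fy=2);m=np.hstack([cv2.cvtColor((x*255).astype(np.uint8),cv2.COLOR_GRAY2BGR) for x in(obs,fn(p))])
        r1.append(np.vstack([c.astype(np.uint8)[:,:,:],m[:,:w],m[:,w:]]))
    rows.append(np.hstack(r1))
im=np.vstack(rows);cv2.imwrite("pics/fit0.png",cv2.resize(im,(im.shape[1]*4//3,im.shape[0]*4//3)))
E
python3 m.py
```

```text
top RL [ 471.6 -197.5] 176.4 56.0 331.0
top RS [464.8 190.6] 4.3 15.8 210.0Traceback (most recent call last):
  File "m.py", line 16, in <module>
    p,e=fit(fn,obs,back(n,(u,v),z)[0],s>0)
        ~~~^^^^^^^^^^^^^^^^^^^^^^^^^^^^^^^
  File "h.py", line 39, in fit
    r=minimize(f,[p0[0]*1e3,p0[1]*1e3,a*30],method="Nelder-Mead",options=dict(initial_simplex=np.array([[0,0,0],[5,0,0],[0,5,0],[0,0,8]])+[p0[0]*1e3,p0[1]*1e3,a*30],xatol=.02,fatol=.01))
    res = _minimize_neldermead(fun, x0, args, callback, bounds=bounds,
                               **options)
    fxcc = func(xcc)
    fx = function(np.copy(x), *(wrapper_args + args))
  File "h.py", line 38, in <lambda>
    f=lambda q:((fn((q[0]/1e3,q[1]/1e3,q[2]/30))-obs)**2).sum()
                 ~~^^^^^^^^^^^^^^^^^^^^^^^^^^^^^
  File "m.py", line 13, in <lambda>
    s,r=OBJ[k];fn=lambda p:ringmask(n,p,s,r,o,w);z=.011
                           ~~~~~~~~^^^^^^^^^^^^^
  File "h.py", line 25, in ringmask
    fillp(m,swept(n,x,y,a,s,ro,z,z+.022),o,1)
            ~~~~~^^^^^^^^^^^^^^^^^^^^^^^
  File "h.py", line 21, in swept
    return cv2.convexHull(np.vstack([proj(n,stad(x,y,a,s,r,z0)),proj(n,stad(x,y,a,s,r,z1))]).astype(np.float32))[:,0]
                                                                ~~~~^^^^^^^^^^^^^^^^^^^^^^
  File "h.py", line 5, in proj
    c=get_calibration(n);K=c["K"];T=np.linalg.inv(c["pose"])
ValueError: time passes only in moves, steps and waits
```

```bash
python3 - <<'E'
from station import *
import pickle
pickle.dump({n:get_calibration(n) for n in("side","top")},open("cal.pkl","wb")); print(get_state()["t"])
E
sed -i 's/^from station import \*/import pickle\nCAL=pickle.load(open("\.\/cal.pkl","rb"))\nfrom station import get_state,grab_frame,job_done/; s/get_calibration(n)/CAL[n]/g' h.py; python3 m.py
```

```text
0.1
top RL [ 471.6 -197.5] 176.4 56.0 331.0
top RS [464.8 190.6] 4.3 15.8 210.0
top OL [640.2 222.3] 20.4 29.8 309.0
top OS [446.3   7.9] 140.7 3.2 205.0
top RM [ 639.9 -192.1] 179.9 189.5 729.0
top OM [620.8   3.1] 157.6 60.9 829.0
side RL [ 481.  -184.8] 105.4 833.7 211.0
side RS [466.8 195.1] 14.6 514.0 210.0
side OL [708.4 312. ] 34.6 121.0 301.0
side OS [443.8  29.4] 66.0 369.0 97.0
side RM [ 658.4 -175.6] 70.3 1266.5 2508.0
side OM [633.3  16.4] 151.3 1783.1 2771.0
```

View pics/fit0.png

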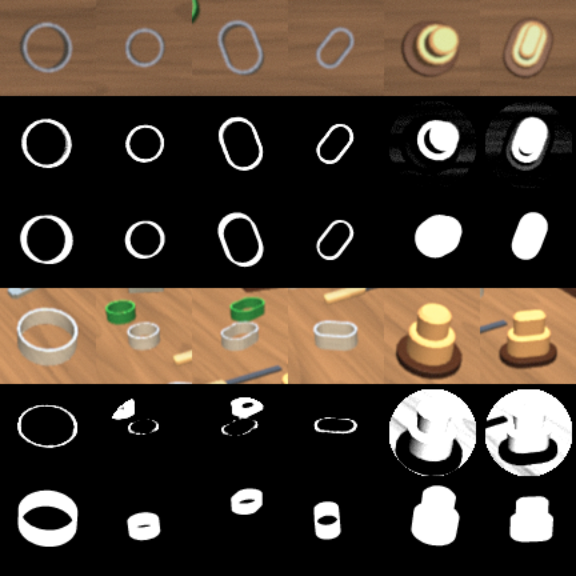

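Run:
```python
import cv2,numpy as np
s=cv2.imread("pics/side0.png");t=cv2.imread("pics/top0.png")
# BGR samples
for nm,im,pts in (("side",s,dict(ptop=(400,247),pside=(387,272),plow=(410,258),wood=(350,250),wood2=(330,190),rim=(294,318),body=(318,330),dark=(410,278))),("top",t,dict(ptop=(394,168),low=(372,180),shad=(378,175),foot=(370,165),wood=(350,150),rim=(397,243),inner=(410,265)))):
    for k,(u,v) in pts.items(): print(nm,k,im[v-1:v+2,u-1:u+2].mean((0,1)).round())
```

```text
side ptop [163. 247. 254.]
side pside [ 74. 123. 172.]
side plow [142. 229. 248.]
side wood [ 97. 144. 198.]
side wood2 [104. 155. 213.]
side rim [ 98. 124. 151.]
side body [149. 175. 194.]
side dark [ 67. 110. 158.]
top ptop [166. 233. 226.]
top low [ 76.  95. 130.]
top shad [122. 180. 208.]
top foot [ 70.  89. 123.]
top wood [ 67.  94. 127.]
top rim [136. 136. 146.]
top inner [65. 72. 77.]
```

```bash
cat > m.py <<'E'
from h import *
C=dict(top=dict(RL=(397,262),RS=(184,270),OL=(167,175),OS=(286,278),RM=(387,173),OM=(285,185)))
w=72;rows=[];n="top"
def rim(n,p,s,ro,o,w,z=.022):
    m=np.zeros((w*S,w*S),np.float32)
    fillp(m,proj(n,stad(*p,s,ro,z)),o,1);fillp(m,proj(n,stad(*p,s,ro-.003,z)),o,0);return cv2.GaussianBlur(ds(m),(0,0),.6)
f=cv2.imread("pics/top0.png");side=cv2.imread("pics/side0.png")
big=cv2.resize(side,None,fx=4,fy=4,interpolation=cv2.INTER_CUBIC)
bt=cv2.resize(f,None,fx=4,fy=4,interpolation=cv2.INTER_CUBIC)
def dr(im,n,pts): cv2.polylines(im,[np.round(proj(n,pts)*4+1.5).astype(np.int32)],True,(255,0,255),1)
for k,(u,v) in C[n].items():
    o=np.array([u-w//2,v-w//2]);c=f[o[1]:o[1]+w,o[0]:o[0]+w].astype(float);B,G,R=c[...,0],c[...,1],c[...,2]
    g=np.hypot(*np.mgrid[-w//2:w//2,-w//2:w//2])
    if k in OBJ:
        s,r=OBJ[k];obs=np.clip((B-75)/60,0,1)*(np.abs(R-G)<25)*(g<30);fn=lambda p:rim(n,p,s,r,o,w);z=.022
    else:
        s,ra,rb=MAN[k];m=((G>112)&(g<30)).astype(np.uint8)
        cc=max(cv2.findContours(m,0,1)[0],key=cv2.contourArea);obs=np.zeros((w,w));cv2.fillPoly(obs,[cv2.convexHull(cc)],1.)
        def fn(p):
            mm=palemask(n,p,s,ra,rb,o,w)
            c2=max(cv2.findContours((mm>.5).astype(np.uint8),0,1)[0],key=cv2.contourArea);cv2.fillPoly(mm,[cv2.convexHull(c2)],1.);return mm
        z=.042
    p,e=fit(fn,obs,back(n,(u,v),z)[0],s>0)
    print(n,k,np.round(p[:2]*1e3,1),round(np.degrees(p[2]),1),round(e,1),obs.sum().round())
    for nn,im in(("side",big),("top",bt)):
        if k in OBJ:
            dr(im,nn,stad(*p,s,r,.022));dr(im,nn,stad(*p,s,r,0))
        else:
            F=.04 if k=="RM" else .031
            dr(im,nn,stad(*p,s,F,.012));dr(im,nn,stad(*p,s,ra,.0395));dr(im,nn,stad(*p,s,rb,.068));dr(im,nn,stad(*p,s,rb,.042))
cv2.imwrite("pics/ov_side.png",big[540:1400,720:1700][::1,::1]);cv2.imwrite("pics/ov_top.png",bt)
cr=lambda im,u,v,r=38:cv2.resize(im[4*(v-r):4*(v+r),4*(u-r):4*(u+r)],(264,264))
T=[cr(bt,*q) for q in C["top"].values()]
Sd=[cr(big,*q) for q in [(317,316),(207,206),(270,180),(238,252),(397,262),(317,214)]]
cv2.imwrite("pics/ovt.png",np.vstack([np.hstack(T[:3]),np.hstack(T[3:])]));cv2.imwrite("pics/ovs.png",np.vstack([np.hstack(Sd[:3]),np.hstack(Sd[3:])]))
E
python3 m.py
```

```text
top RL [ 471.6 -196.1] 178.3 64.2 323.0
top RS [465.2 189.7] 7.4 50.6 252.0
top OL [639.1 221.2] 20.5 77.2 342.0
top OS [446.4   8.2] 140.9 57.8 263.0
top RM [ 639.3 -190.8] 167.2 112.1 781.0
top OM [620.1   2.9] 160.5 56.1 732.0
```

View pics/ovt.png

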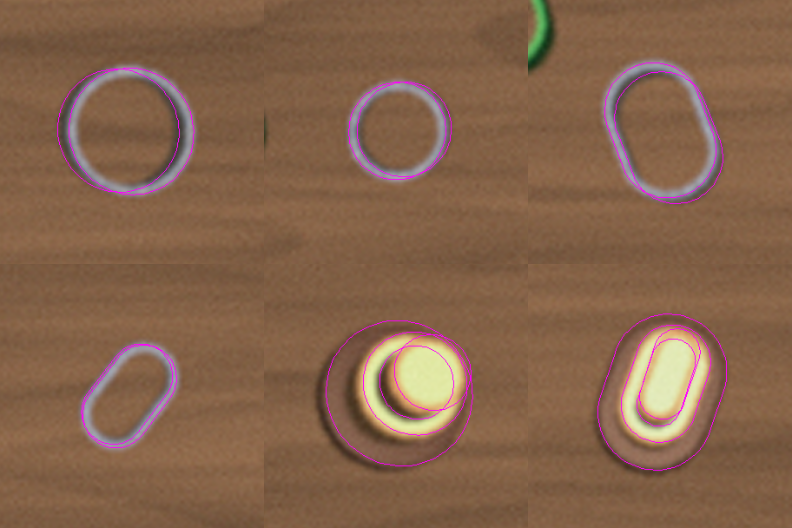

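View pics/ovs.png

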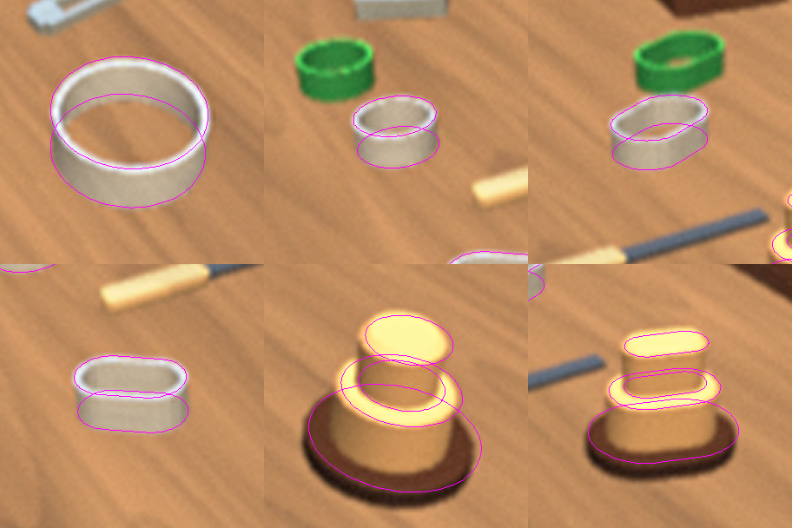

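Run:
```python
import cv2,numpy as np
def g(n,u,v,r=24,s=16):
    f=cv2.imread(f"pics/{n}0.png")
    c=cv2.resize(f[v-r:v+r,u-r:u+r],None,fx=s,fy=s,interpolation=cv2.INTER_CUBIC)
    c=cv2.convertScaleAbs(c,alpha=1.4 if n=="top" else 1.0)
    for i in range(0,2*r,4):
        a=int((i+.5)*s);cv2.line(c,(a,0),(a,8),(255,255,255),1);cv2.line(c,(0,a),(8,a),(255,255,255),1)
        cv2.putText(c,str(u-r+i),(a-10,20),0,.35,(255,255,255),1);cv2.putText(c,str(v-r+i),(10,a+4),0,.35,(255,255,255),1)
    return cv2.resize(c,(400,400),interpolation=cv2.INTER_AREA) if 0 else c[:, :]
for n,a,b in(("top",(387,173),(285,185)),("side",(397,264),(317,216))):
    im=np.hstack([g(n,*a),g(n,*b)]);cv2.imwrite(f"pics/man_{n}.png",cv2.resize(im,(800,400),interpolation=cv2.INTER_AREA))
```

```text
(no output)
```

View pics/man_top.png

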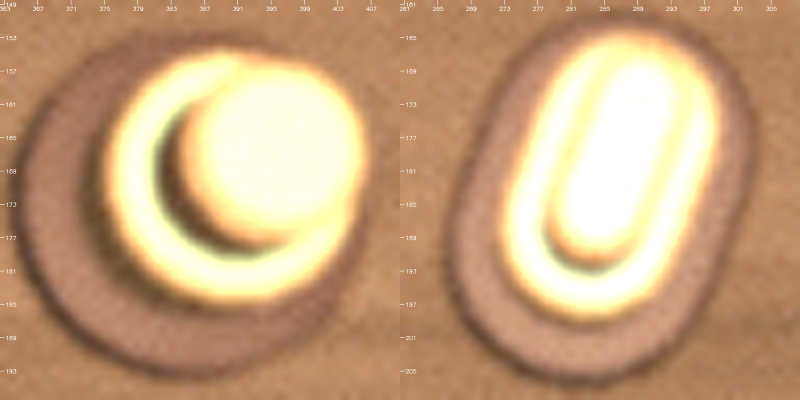

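View pics/man_side.png

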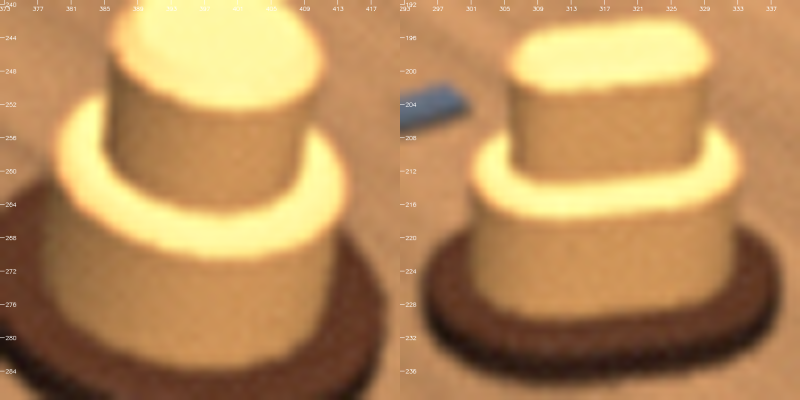

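```bash
cat > cv.py <<'E'
from h import *
def paint(n,p,kind,o,w,z=0):
    L=np.zeros((w*S,w*S),np.uint8)
    def sw(s,r,a,b,v): fillp(L,swept(n,*p,s,r,a,b),o,v)
    def tp(s,r,a,v): fillp(L,proj(n,stad(*p,s,r,a)),o,v)
    if kind in OBJ:
        s,r=OBJ[kind]
        sw(s,r,z,z+.022,1);tp(s,r,z+.022,2);
        A=np.zeros_like(L);Bm=np.zeros_like(L);fillp(A,proj(n,stad(*p,s,r-.003,z+.022)),o,1);fillp(Bm,proj(n,stad(*p,s,r-.003,z)),o,1)
        L[A>0]=3;L[(A>0)&(Bm>0)]=0
    else:
        s,ra,rb=MAN[kind];F=.04 if kind=="RM" else .031
        c2=.004 if kind=="RM" else .0035
        sw(s,F,0,.012,1);tp(s,F,.012,2);sw(s,ra,.012,.0395,3)
        fillp(L,swept2(n,p,s,ra,.0395,ra-.0025,.042),o,4)
        sw(s,rb,.042,.072-c2,5);fillp(L,swept2(n,p,s,rb,.072-c2,rb-c2,.072),o,6)
    return L
def swept2(n,p,s,r0,z0,r1,z1):
    return cv2.convexHull(np.vstack([proj(n,stad(*p,s,r0,z0)),proj(n,stad(*p,s,r1,z1))]).astype(np.float32))[:,0]
def cost(n,img,p,kind,o,w,z=0):
    L=paint(n,p,kind,o,w,z);c=img[o[1]:o[1]+w,o[0]:o[0]+w].astype(np.float64)
    n_=L.max()+1
    A=np.stack([ds((L==i).astype(np.float32)) for i in range(n_)],-1).reshape(-1,n_)
    A=np.stack([cv2.GaussianBlur(A[:,i].reshape(w,w),(0,0),.6).ravel() for i in range(n_)],-1)
    Y=c.reshape(-1,3);N=A.T@A+1e-3*np.eye(n_);X=np.linalg.solve(N,A.T@Y)
    return ((Y-A@X)**2).sum()/1e4
def fitc(views,kind,p0,z=0):
    # views: list of (name,img,o,w)
    f=lambda q:sum(cost(n,im,(q[0]/1e3,q[1]/1e3,q[2]/30),kind,o,w,z) for n,im,o,w in views)
    x0=np.array([p0[0]*1e3,p0[1]*1e3,p0[2]*30])
    r=minimize(f,x0,method="Nelder-Mead",options=dict(initial_simplex=np.array([[0,0,0],[3,0,0],[0,3,0],[0,0,3]])+x0,xatol=.02,fatol=.001))
    return np.array([*r.x[:2]/1e3,r.x[2]/30]),r.fun
def views(kind,p,imgs,w=64,z=0,names=("top","side")):
    out=[]
    for n in names:
        c=proj(n,[p[0],p[1],z+(.011 if kind in OBJ else .03)])[0].round().astype(int);out.append((n,imgs[n],c-w//2,w))
    return out
E
cat > m2.py <<'E'
from cv import *
P0=dict(RL=(.4716,-.1961,0),RS=(.4652,.1897,0),OL=(.6391,.2212,np.radians(20.5)),OS=(.4464,.0082,np.radians(140.9)),RM=(.6393,-.1908,0),OM=(.6201,.0029,np.radians(160.5)))
imgs={n:cv2.imread(f"pics/{n}0.png") for n in("top","side")}
for k,p in P0.items():
    V=views(k,p,imgs,56 if k in("RS","OL","OS") else 72)
    for nm,v in(("top",V[:1]),("side",V[1:]),("both",V)):
        q,e=fitc(v,k,p);print(k,nm,np.round(q[:2]*1e3,1),round(np.degrees(q[2]),1),round(e,2))
E
python3 m2.py
```

```text
RL top [ 471.6 -196.1] 5.6 81.97
RL side [ 471.1 -198. ] 9.8 315.89
RL both [ 471.2 -197.4] 9.7 438.68
RS top [465. 190.] 4.6 28.46
RS side [464.2 188.8] 14.5 707.01
RS both [464.9 189.8] 5.0 740.54
OL top [639.4 221.2] 19.9 30.82
OL side [639.  220.9] 19.8 756.44
OL both [639.1 221.2] 20.0 788.95
OS top [446.    7.8] 140.5 25.61
OS side [446.    7.6] 140.5 88.23
OS both [446.    7.7] 140.7 113.97
RM top [ 637.9 -188.4] -0.7 124.23
RM side [ 638.3 -188.3] -0.5 171.32
RM both [ 638.2 -188.4] -0.1 297.2
OM top [619.2   3.5] 158.4 131.33
OM side [618.9   3.7] 161.3 290.12
OM both [619.1   3.6] 159.7 426.68
```

```bash
cat > go.py <<'E'
# usage: go.py x y z jawdeg  (mm) -> slide/turn from the measured pose
import sys,numpy as np
from station import get_state
from scipy.spatial.transform import Rotation as Rn
s=get_state();R=Rn.from_euler("xyz",s["ee_rot"]);p=s["eef_pos"]
print("t",round(s["t"],2),"p",(p*1e3).round(1),"rpy",np.degrees(s["ee_rot"]).round(2),"jaw",round((np.degrees(s["ee_rot"][2])-90+90)%180-90,2),"w",round(s["width"]*1e3,1),"F",s["force"].round(1),"q6",round(s["q"][5],2))
if len(sys.argv)>1:
    a=[float(v) for v in sys.argv[1:]]
    print("slide",(R.inv().apply(np.array(a[:3])/1e3-p)/.5).round(4))
    if len(a)>3:
        yaws=[a[3]+90,a[3]-90];c=np.degrees(s["ee_rot"][2])
        y=min(yaws,key=lambda y:abs((y-c+180)%360-180))
        t=(R.inv()*Rn.from_euler("xyz",[180,0,y],degrees=True)).as_rotvec()/(2*np.pi);print("turn",t.round(4))
E
python3 go.py 471.3 -197 120 -30
```

```text
t 0.1 p [ 251.9 -625.8  225.7] rpy [ 1.7992e+02 -1.0000e-02 -1.5808e+02] jaw -68.08 w 87.4 F [-0.1 -0.3  0.8] q6 -0.29
slide [-0.7273  0.6313  0.2123]
turn [ 2.000e-04  1.000e-04 -1.058e-01]
```

```bash
python3 -m crank '[{"turn":[0,0,-0.1058],"slide":[-0.7273,0.6313,0.2123],"fingers":1},{"turn":[0,0,-0.1058],"slide":[-0.7273,0.6313,0.2123],"fingers":1},{"turn":[0,0,-0.1058],"slide":[-0.7273,0.6313,0.2123],"fingers":1},{"turn":[0,0,-0.1058],"slide":[-0.7273,0.6313,0.2123],"fingers":1},{"turn":[0,0,-0.1058],"slide":[-0.7273,0.6313,0.2123],"fingers":1}]' 20; python3 go.py 471.3 -197 120 -30
```

```text
t: 0.52
eef_pos: [0.3449, -0.4433, 0.181]
ee_rot: [3.141, 0.0, -2.128]
force: [1.3, -0.4, 0.2]
width: 0.0872
t 0.52 p [ 344.9 -443.3  181. ] rpy [ 1.7997e+02  1.0000e-02 -1.2194e+02] jaw -31.94 w 87.2 F [ 1.3 -0.4  0.2] q6 0.0
slide [-0.5516  0.046   0.122 ]
turn [ 0.0001  0.     -0.0054]
```

```bash
python3 -m crank '[{"turn":[0,0,-0.0054],"slide":[-0.5516,0.046,0.122],"fingers":1},{"turn":[0,0,-0.0054],"slide":[-0.5516,0.046,0.122],"fingers":1},{"turn":[0,0,-0.0054],"slide":[-0.5516,0.046,0.122],"fingers":1},{"turn":[0,0,-0.0054],"slide":[-0.5516,0.046,0.122],"fingers":1},{"turn":[0,0,-0.0054],"slide":[-0.5516,0.046,0.122],"fingers":1}]'; python3 go.py 471.3 -197 120 -30
```

```text
t: 0.93
eef_pos: [0.439, -0.2626, 0.1365]
ee_rot: [-3.142, 0.0, -2.1]
force: [1.1, -0.2, -0.5]
width: 0.0873
t 0.93 p [ 439.  -262.6  136.5] rpy [-1.8000e+02  1.0000e-02 -1.2032e+02] jaw -30.32 w 87.3 F [ 1.1 -0.2 -0.5] q6 -0.37
slide [-0.1459  0.0105  0.033 ]
turn [-0.      0.     -0.0009]
```

```bash
python3 -m crank '[{"turn":[0,0,-0.0009],"slide":[-0.1459,0.0105,0.033],"fingers":1},{"turn":[0,0,-0.0009],"slide":[-0.1459,0.0105,0.033],"fingers":1},{"turn":[0,0,-0.0009],"slide":[-0.1459,0.0105,0.033],"fingers":1},{"turn":[0,0,-0.0009],"slide":[-0.1459,0.0105,0.033],"fingers":1},{"turn":[0,0,-0.0009],"slide":[-0.1459,0.0105,0.033],"fingers":1}]'; python3 go.py 471.3 -197 3 -30
```

```text
t: 1.35
eef_pos: [0.4708, -0.1988, 0.1202]
ee_rot: [3.141, -0.0, -2.093]
force: [-0.7, -0.6, 0.2]
width: 0.0878
t 1.35 p [ 470.8 -198.8  120.2] rpy [ 1.7997e+02 -2.0000e-02 -1.1994e+02] jaw -29.94 w 87.8 F [-0.7 -0.6  0.2] q6 -0.51
slide [-0.0037  0.0009  0.2345]
turn [ 0.0001 -0.0001  0.0002]
```

```bash
python3 -m crank '[{"turn":[0,0,0],"slide":[-0.003,0.001,0.08],"fingers":1},{"turn":[0,0,0],"slide":[-0.003,0.001,0.16],"fingers":1},{"turn":[0,0,0],"slide":[-0.003,0.001,0.16],"fingers":1},{"turn":[0,0,0],"slide":[-0.003,0.001,0.16],"fingers":1}]'; for i in 1 2; do python3 go.py 471.3 -197 3 -30; done
```

```text
t: 1.68
eef_pos: [0.4693, -0.1984, 0.0394]
ee_rot: [3.137, -0.003, -2.096]
force: [0.7, -0.7, 0.3]
width: 0.0877
t 1.68 p [ 469.3 -198.4   39.4] rpy [ 1.7975e+02 -1.5000e-01 -1.2008e+02] jaw -30.08 w 87.7 F [ 0.7 -0.7  0.3] q6 -0.51
slide [-0.0046 -0.0023  0.0729]
turn [ 0.0007 -0.0004 -0.0002]
t 1.68 p [ 469.3 -198.4   39.4] rpy [ 1.7975e+02 -1.5000e-01 -1.2008e+02] jaw -30.08 w 87.7 F [ 0.7 -0.7  0.3] q6 -0.51
slide [-0.0046 -0.0023  0.0729]
turn [ 0.0007 -0.0004 -0.0002]
```

Run:
```python
from h import *
ims=[cv2.cvtColor(grab_frame(n),cv2.COLOR_RGB2BGR) for n in("top","side")]
cv2.imwrite("pics/a1.png",np.hstack([cv2.resize(ims[0][180:330,300:500],(400,300)),cv2.resize(ims[1][200:400,200:466],(400,300))]))
```

```text
(no output)
```

View pics/a1.png

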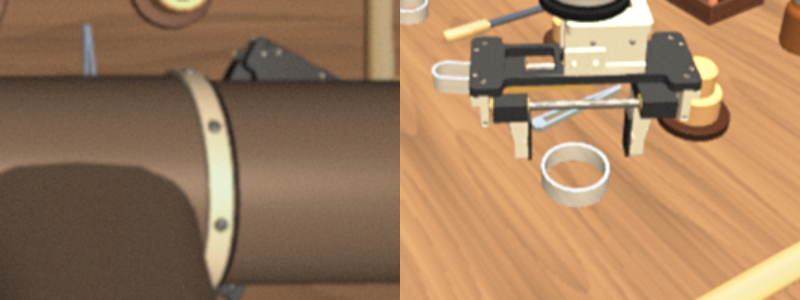

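```bash
python3 go.py 471.3 -197 4 -30; python3 -m crank '[{"turn":[0,0,0],"slide":[-0.004,-0.002,0.035],"fingers":1},{"turn":[0,0,0],"slide":[-0.004,-0.002,0.0708],"fingers":1},{"turn":[0,0,0],"slide":[-0.004,-0.002,0.0708],"fingers":1},{"turn":[0,0,0],"slide":[-0.004,-0.002,0.0708],"fingers":1}]'; python3 go.py 471.3 -197 4 -30
```

```text
t 1.78 p [ 472.3 -198.4   42.2] rpy [-1.7990e+02  2.0000e-02 -1.2003e+02] jaw -30.03 w 87.7 F [ 0.2 -0.4  1.8] q6 -0.51
slide [-0.0014  0.0032  0.0763]
turn [-0.0003  0.     -0.0001]
t: 2.12
eef_pos: [0.4739, -0.1965, 0.0065]
ee_rot: [-3.14, 0.0, -2.094]
force: [0.4, -0.8, -0.1]
width: 0.0877
t 2.12 p [ 473.9 -196.5    6.5] rpy [-1.7993e+02  2.0000e-02 -1.1999e+02] jaw -29.99 w 87.7 F [ 0.4 -0.8 -0.1] q6 -0.51
slide [0.0034 0.004  0.005 ]
turn [-0.0002  0.0001  0.    ]
```

```bash
python3 -m crank '[{"turn":[0,0,0],"slide":[0.001,0.002,0.003],"fingers":0.5},{"turn":[0,0,0],"slide":[0.001,0.002,0.003],"fingers":0},{"turn":[0,0,0],"slide":[0.001,0.002,0.003],"fingers":-1},{"turn":[0,0,0],"slide":[0.001,0.002,0.003],"fingers":-1},{"turn":[0,0,0],"slide":[0.001,0.002,0.003],"fingers":-1}]' 15;  python3 go.py 471.3 -197 4 -30; python3 -m crank '[{"turn":[0,0,0],"slide":[0,0,0],"fingers":-1},{"turn":[0,0,0],"slide":[0,0,0],"fingers":-1},{"turn":[0,0,0],"slide":[0,0,0],"fingers":-1},{"turn":[0,0,0],"slide":[0,0,0],"fingers":-1},{"turn":[0,0,0],"slide":[0,0,0],"fingers":-1}]';python3 go.py 471.3 -197 4 -30
```

```text
t: 2.53
eef_pos: [0.4723, -0.1961, 0.0042]
ee_rot: [-3.141, 0.0, -2.094]
force: [-2.2, 1.2, 6.5]
width: 0.0652
t 2.53 p [ 472.3 -196.1    4.2] rpy [-1.7996e+02  1.0000e-02 -1.1997e+02] jaw -29.97 w 65.2 F [-2.2  1.2  6.5] q6 -0.51
slide [0.0026 0.0009 0.0004]
turn [-0.0001  0.      0.0001]
t: 2.95
eef_pos: [0.4724, -0.1961, 0.0042]
ee_rot: [-3.141, 0.0, -2.094]
force: [-0.6, 1.9, 7.9]
width: 0.0653
t 2.95 p [ 472.4 -196.1    4.2] rpy [-1.7997e+02  1.0000e-02 -1.1996e+02] jaw -29.96 w 65.3 F [-0.6  1.9  7.9] q6 -0.51
slide [0.0027 0.0009 0.0005]
turn [-0.0001  0.      0.0001]
```

```bash
python3 -m crank '[{"turn":[0,0,0],"slide":[0,0,-0.03],"fingers":-1},{"turn":[0,0,0],"slide":[0,0,-0.1],"fingers":-1},{"turn":[0,0,0],"slide":[0,0,-0.17],"fingers":-1},{"turn":[0,0,0],"slide":[0,0,-0.21],"fingers":-1},{"turn":[0,0,0],"slide":[0,0,-0.21],"fingers":-1}]' 20;  python3 go.py 638.8 -187.3 105 -30
```

```text
t: 3.37
eef_pos: [0.4749, -0.1965, 0.1133]
ee_rot: [-3.134, 0.003, -2.093]
force: [0.7, 1.1, -1.4]
width: 0.0656
t 3.37 p [ 474.9 -196.5  113.3] rpy [-1.7958e+02  1.7000e-01 -1.1994e+02] jaw -29.94 w 65.6 F [ 0.7  1.1 -1.4] q6 -0.51
slide [-0.1794 -0.2747  0.019 ]
turn [-0.0012  0.0005  0.0002]
```

```bash
python3 -m crank '[{"turn":[0,0,0],"slide":[-0.03,-0.047,0],"fingers":-1},{"turn":[0,0,0],"slide":[-0.075,-0.116,0],"fingers":-1},{"turn":[0,0,0],"slide":[-0.12,-0.185,0],"fingers":-1},{"turn":[0,0,0],"slide":[-0.16,-0.247,0],"fingers":-1},{"turn":[0,0,0],"slide":[-0.181,-0.279,0],"fingers":-1}]';python3 -m crank '[{"turn":[0,0,0],"slide":[0,0,0],"fingers":-1},{"turn":[0,0,0],"slide":[0,0,0],"fingers":-1}]';  python3 go.py 638.8 -187.3 105 -30;python3 - <<'E'
from h import *
ims=[cv2.cvtColor(grab_frame(n),cv2.COLOR_RGB2BGR) for n in("top","side")]
cv2.imwrite("pics/a2s.png",ims[1]);cv2.imwrite("pics/a2.png",np.hstack([cv2.resize(ims[0][100:250,300:500],(400,300)),cv2.resize(ims[1][150:300,300:500],(400,300))]))
E
python3 go.py 638.8 -187.3 105 -30
```

```text
t: 3.78
eef_pos: [0.6415, -0.1871, 0.1071]
ee_rot: [-3.141, -0.0, -2.093]
force: [1.0, -0.5, -2.2]
width: 0.0649
t: 3.95
eef_pos: [0.638, -0.1871, 0.1064]
ee_rot: [3.139, -0.001, -2.094]
force: [-0.3, -1.0, -1.8]
width: 0.0649
t 3.95 p [ 638.  -187.1  106.4] rpy [ 1.7985e+02 -6.0000e-02 -1.1999e+02] jaw -29.99 w 64.9 F [-0.3 -1.  -1.8] q6 -0.53
slide [-0.0004 -0.0016  0.0028]
turn [ 0.0004 -0.0002  0.    ]
t 4.05 p [ 636.9 -187.3  107.4] rpy [ 1.7988e+02 -4.0000e-02 -1.2000e+02] jaw -30.0 w 65.0 F [-0.2  0.1 -2.3] q6 -0.53
slide [-0.002  -0.0034  0.0047]
turn [ 0.0003 -0.0001 -0.    ]
```

View pics/a2.png

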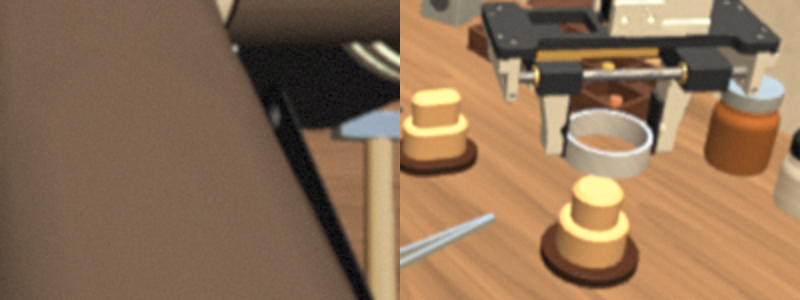

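```bash
python3 -m crank '[{"turn":[0,0,0],"slide":[0,0,0],"fingers":-1},{"turn":[0,0,0],"slide":[0,0,0],"fingers":-1},{"turn":[0,0,0],"slide":[0,0,0],"fingers":-1},{"turn":[0,0,0],"slide":[0,0,0],"fingers":-1},{"turn":[0,0,0],"slide":[0,0,0],"fingers":-1}]'
cat > look.py <<'E'
import sys
from cv import *
k=sys.argv[1];dz=float(sys.argv[2]);a=np.radians(float(sys.argv[3])) if len(sys.argv)>3 else 0
s0=get_state();f=cv2.cvtColor(grab_frame("side"),cv2.COLOR_RGB2BGR);s1=get_state()
p=(s0["eef_pos"]+s1["eef_pos"])/2
z=p[2]-dz/1e3
V=views(k,(p[0],p[1],a),{"side":f},72,z,("side",))
q,e=fitc(V,k,(p[0],p[1],a),z)
print("tcp",(s0["eef_pos"]*1e3).round(1),(s1["eef_pos"]*1e3).round(1),"bangle",(q[:2]*1e3).round(1),"ang",np.degrees(q[2]).round(1),e.round(0),"bottom z",round(z*1e3,1))
b=cv2.resize(f,None,fx=4,fy=4,interpolation=cv2.INTER_CUBIC)
s,r=OBJ[k]
for zz,rr in((z,r),(z+.022,r),(z+.022,r-.003)): cv2.polylines(b,[np.round(proj("side",stad(*q,s,rr,zz))*4+1.5).astype(np.int32)],True,(255,0,255),1)
c=(V[0][2]+36)*4;cv2.imwrite("pics/look.png",b[c[1]-200:c[1]+300,c[0]-250:c[0]+250])
E
python3 look.py RL 4.2
```

```text
t: 4.47
eef_pos: [0.638, -0.1874, 0.1088]
ee_rot: [-3.141, 0.0, -2.094]
force: [0.1, -0.7, -1.4]
width: 0.0652
tcp [ 638.  -187.4  108.8] [ 638.  -187.5  108.8] bangle [ 637.8 -190.2] ang 7.5 3903.0 bottom z 104.6
```

View pics/look.png

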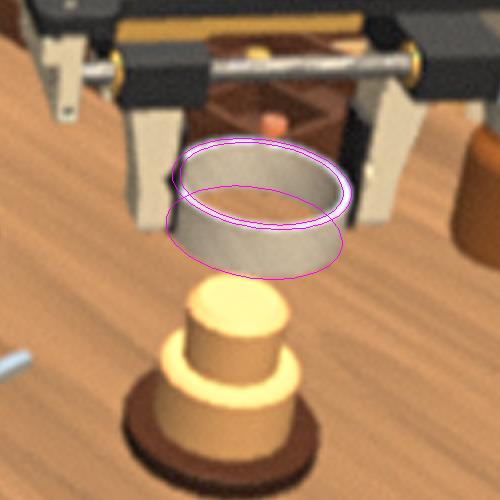

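```bash
python3 -m crank '[{"turn":[0,0,0],"slide":[-0.0015,0,0.03],"fingers":-1},{"turn":[0,0,0],"slide":[-0.0015,0,0.07],"fingers":-1},{"turn":[0,0,0],"slide":[-0.0015,0,0.1],"fingers":-1},{"turn":[0,0,0],"slide":[-0.0015,0,0.116],"fingers":-1},{"turn":[0,0,0],"slide":[-0.0015,0,0.116],"fingers":-1}]'; python3 -m crank '[{"turn":[0,0,0],"slide":[0,0,0],"fingers":-1},{"turn":[0,0,0],"slide":[0,0,0],"fingers":-1},{"turn":[0,0,0],"slide":[0,0,0],"fingers":-1},{"turn":[0,0,0],"slide":[0,0,0],"fingers":-1},{"turn":[0,0,0],"slide":[0,0,0],"fingers":-1}]'
python3 look.py RL 4.2
```

```text
t: 4.93
eef_pos: [0.6371, -0.1867, 0.0484]
ee_rot: [3.138, -0.001, -2.095]
force: [-0.9, -1.0, -2.0]
width: 0.065
t: 5.35
eef_pos: [0.6389, -0.1868, 0.0513]
ee_rot: [-3.14, 0.001, -2.094]
force: [0.0, -0.8, -1.5]
width: 0.0648
tcp [ 638.9 -186.8   51.3] [ 638.8 -186.8   51.1] bangle [ 638.7 -189.3] ang 9.8 3513.0 bottom z 47.0
```

View pics/look.png

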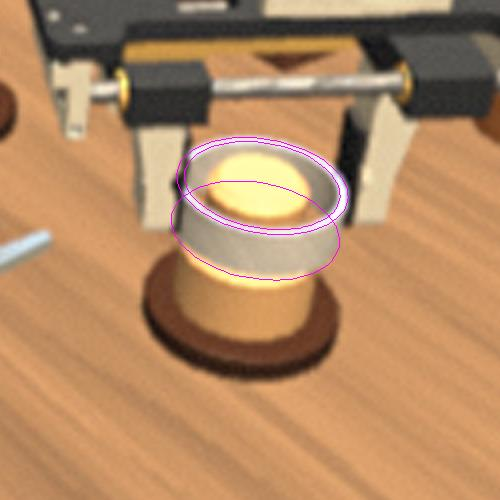

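```bash
python3 -m crank '[{"turn":[0,0,0],"slide":[-0.001,0.001,0.008],"fingers":-1},{"turn":[0,0,0],"slide":[-0.001,0.001,0.016],"fingers":-1},{"turn":[0,0,0],"slide":[-0.001,0.001,0.024],"fingers":-1},{"turn":[0,0,0],"slide":[-0.001,0.001,0.03],"fingers":-1},{"turn":[0,0,0],"slide":[-0.001,0.001,0.03],"fingers":-1}]'; python3 go.py
```

```text
t: 5.82
eef_pos: [0.6376, -0.186, 0.0343]
ee_rot: [3.14, -0.001, -2.094]
force: [0.5, 1.2, -1.3]
width: 0.065
t 5.82 p [ 637.6 -186.    34.3] rpy [ 1.7991e+02 -4.0000e-02 -1.2000e+02] jaw -30.0 w 65.0 F [ 0.5  1.2 -1.3] q6 -0.53
```

```bash
python3 -m crank '[{"turn":[0,0,0],"slide":[0,0,0.008],"fingers":-1},{"turn":[0,0,0],"slide":[0,0,0.016],"fingers":-1},{"turn":[0,0,0],"slide":[0,0,0.024],"fingers":-1},{"turn":[0,0,0],"slide":[0,0,0.032],"fingers":-1},{"turn":[0,0,0],"slide":[0,0,0.034],"fingers":-1}]'; python3 -m crank '[{"turn":[0,0,0],"slide":[0,0,0],"fingers":-1},{"turn":[0,0,0],"slide":[0,0,0],"fingers":-1},{"turn":[0,0,0],"slide":[0,0,0],"fingers":-1}]'; python3 go.py
```

```text
t: 6.23
eef_pos: [0.6378, -0.186, 0.0175]
ee_rot: [3.14, -0.0, -2.094]
force: [-0.4, -0.3, -1.4]
width: 0.0651
t: 6.48
eef_pos: [0.6385, -0.1862, 0.0187]
ee_rot: [-3.141, 0.0, -2.094]
force: [0.3, -0.5, -1.4]
width: 0.0651
t 6.48 p [ 638.5 -186.2   18.7] rpy [-1.7998e+02  1.0000e-02 -1.1999e+02] jaw -29.99 w 65.1 F [ 0.3 -0.5 -1.4] q6 -0.53
```

```bash
python3 -m crank '[{"turn":[0,0,0],"slide":[0,0,0.002],"fingers":-1},{"turn":[0,0,0],"slide":[0,0,0.004],"fingers":-1},{"turn":[0,0,0],"slide":[0,0,0.005],"fingers":-1},{"turn":[0,0,0],"slide":[0,0,0.005],"fingers":-1}]';  python3 look.py RL 4.2
```

```text
t: 6.82
eef_pos: [0.6385, -0.1861, 0.0163]
ee_rot: [-3.141, 0.0, -2.094]
force: [-1.2, 0.4, 0.8]
width: 0.0652
tcp [ 638.5 -186.1   16.3] [ 638.4 -186.1   16.3] bangle [ 638.7 -187.5] ang -2.2 4061.0 bottom z 12.1
```

View pics/look.png

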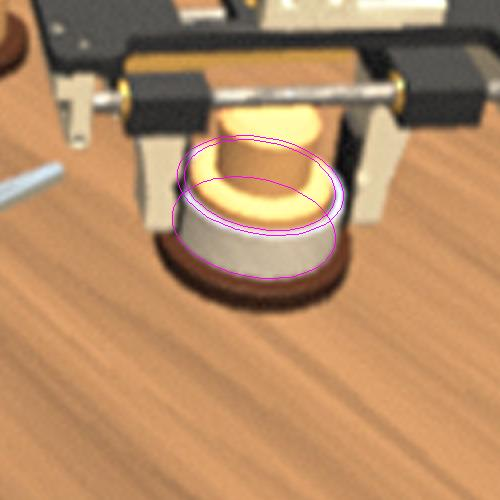

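```bash
python3 -m crank '[{"turn":[0,0,0],"slide":[0,0,0],"fingers":0.6},{"turn":[0,0,0],"slide":[0,0,0],"fingers":0.8},{"turn":[0,0,0],"slide":[0,0,0],"fingers":0.9},{"turn":[0,0,0],"slide":[0,0,0],"fingers":0.9},{"turn":[0,0,0],"slide":[0,0,-0.02],"fingers":0.9}]'; python3 -m crank '[{"turn":[0,0,0],"slide":[0,0,-0.04],"fingers":0.9},{"turn":[0,0,0],"slide":[0,0,-0.11],"fingers":0.9},{"turn":[0,0,0],"slide":[0,0,-0.18],"fingers":0.9},{"turn":[0,0,0],"slide":[0,0,-0.25],"fingers":0.9},{"turn":[0,0,0],"slide":[0,0,-0.25],"fingers":0.9}]'
python3 - <<'E'
from h import *
f=cv2.cvtColor(grab_frame("side"),cv2.COLOR_RGB2BGR)
cv2.imwrite("pics/a3.png",cv2.resize(f[200:320,320:480],(640,480),interpolation=cv2.INTER_CUBIC))
E
python3 go.py 464.8 189.8 120 0
```

```text
t: 7.28
eef_pos: [0.6369, -0.186, 0.0243]
ee_rot: [3.138, -0.001, -2.095]
force: [-0.7, -0.0, -0.4]
width: 0.0825
t: 7.7
eef_pos: [0.6424, -0.187, 0.1604]
ee_rot: [-3.13, 0.004, -2.093]
force: [1.0, 0.4, 1.7]
width: 0.0829
t 7.75 p [ 641.1 -186.5  156.9] rpy [-179.52    0.21 -119.96] jaw -29.96 w 83.3 F [-1.1  0.3 -0.1] q6 -0.53
slide [-0.4758  0.6818  0.0698]
turn [-0.0015  0.0002 -0.0832]
```

View pics/a3.png

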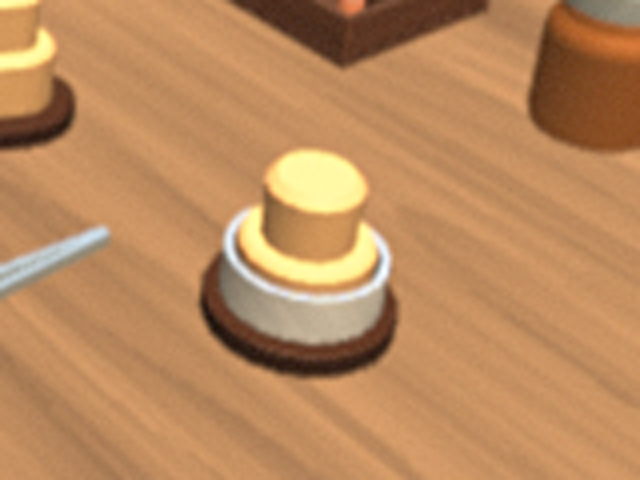

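```bash
python3 -m crank '[{"turn":[0,0,-0.0832],"slide":[-0.4758,0.6818,0.0698],"fingers":0.6},{"turn":[0,0,-0.0832],"slide":[-0.4758,0.6818,0.0698],"fingers":0.6},{"turn":[0,0,-0.0832],"slide":[-0.4758,0.6818,0.0698],"fingers":0.6},{"turn":[0,0,-0.0832],"slide":[-0.4758,0.6818,0.0698],"fingers":0.6},{"turn":[0,0,-0.0832],"slide":[-0.4758,0.6818,0.0698],"fingers":0.6}]'; python3 go.py 464.8 189.8 120 0
```

```text
t: 8.17
eef_pos: [0.5489, 0.0031, 0.1333]
ee_rot: [3.141, -0.0, -1.564]
force: [0.9, 0.9, 0.9]
width: 0.0701
t 8.17 p [548.9   3.1 133.3] rpy [179.98  -0.   -89.64] jaw 0.36 w 70.1 F [0.9 0.9 0.9] q6 -0.36
slide [-0.3745  0.1658  0.0266]
turn [ 0.    -0.     0.001]
```

```bash
python3 -m crank '[{"turn":[0,0,0.001],"slide":[-0.3745,0.1658,0.0266],"fingers":0.6},{"turn":[0,0,0.001],"slide":[-0.3745,0.1658,0.0266],"fingers":0.6},{"turn":[0,0,0.001],"slide":[-0.3745,0.1658,0.0266],"fingers":0.6},{"turn":[0,0,0.001],"slide":[-0.3745,0.1658,0.0266],"fingers":0.6},{"turn":[0,0,0.001],"slide":[-0.3745,0.1658,0.0266],"fingers":0.6}]'; python3 -m crank '[{"turn":[0,0,0],"slide":[0,0,0],"fingers":0.6},{"turn":[0,0,0],"slide":[0,0,0],"fingers":0.6},{"turn":[0,0,0],"slide":[0,0,0],"fingers":0.6},{"turn":[0,0,0],"slide":[0,0,0],"fingers":0.6}]'; python3 go.py 464.8 189.8 40 0
```

```text
t: 8.58
eef_pos: [0.466, 0.1909, 0.1202]
ee_rot: [-3.142, 0.0, -1.577]
force: [0.7, -0.6, -0.4]
width: 0.0697
t: 8.92
eef_pos: [0.4676, 0.1884, 0.1202]
ee_rot: [3.141, -0.0, -1.579]
force: [-0.4, 0.0, 0.4]
width: 0.0703
t 8.92 p [467.6 188.4 120.2] rpy [ 1.7998e+02 -2.0000e-02 -9.0440e+01] jaw -0.44 w 70.3 F [-0.4  0.   0.4] q6 -0.78
slide [-0.0028  0.0055  0.1603]
turn [ 0.0001 -0.     -0.0012]
```

```bash
python3 -m crank '[{"turn":[0,0,-0.001],"slide":[-0.002,0.0055,0.07],"fingers":0.6},{"turn":[0,0,-0.001],"slide":[-0.002,0.0055,0.15],"fingers":0.6},{"turn":[0,0,-0.001],"slide":[-0.002,0.0055,0.19],"fingers":0.6},{"turn":[0,0,-0.001],"slide":[-0.002,0.0055,0.19],"fingers":0.6},{"turn":[0,0,-0.001],"slide":[-0.002,0.0055,0.19],"fingers":0.6}]'; python3 -m crank '[{"turn":[0,0,0],"slide":[0,0,0],"fingers":0.6},{"turn":[0,0,0],"slide":[0,0,0],"fingers":0.6},{"turn":[0,0,0],"slide":[0,0,0],"fingers":0.6},{"turn":[0,0,0],"slide":[0,0,0],"fingers":0.6}]'
python3 - <<'E'
from h import *
f=cv2.cvtColor(grab_frame("side"),cv2.COLOR_RGB2BGR)
cv2.imwrite("pics/a4.png",cv2.resize(f[120:240,130:290],(640,480),interpolation=cv2.INTER_CUBIC))
E
python3 go.py 464.8 189.8 4 0
```

```text
t: 9.33
eef_pos: [0.4648, 0.1887, 0.0247]
ee_rot: [3.14, -0.002, -1.573]
force: [0.0, -0.9, 0.9]
width: 0.07
t: 9.67
eef_pos: [0.4654, 0.1907, 0.0265]
ee_rot: [-3.14, 0.002, -1.572]
force: [-1.2, 0.6, 0.8]
width: 0.0699
t 9.72 p [465.3 190.6  26.3] rpy [-1.7992e+02  8.0000e-02 -9.0040e+01] jaw -0.04 w 69.7 F [-1.   0.2 -0.3] q6 -0.78
slide [0.0018 0.001  0.0445]
turn [-0.0002  0.0002 -0.0001]
```

View pics/a4.png

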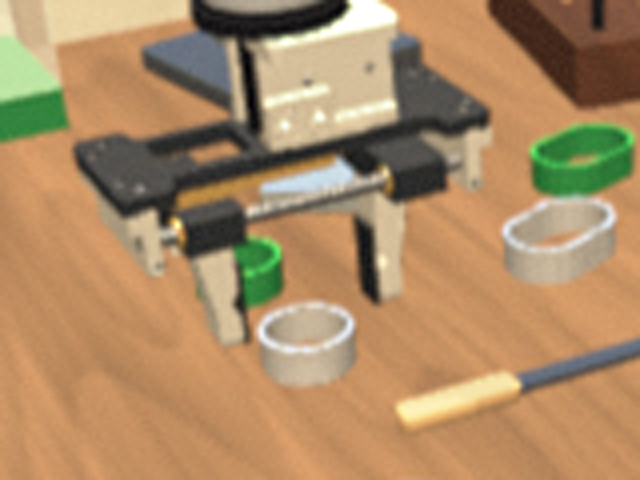

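```bash
python3 -m crank '[{"turn":[0,0,0],"slide":[0.0005,0.0005,0.02],"fingers":0.6},{"turn":[0,0,0],"slide":[0.0005,0.0005,0.0445],"fingers":0.6},{"turn":[0,0,0],"slide":[0.0005,0.0005,0.0445],"fingers":0.6},{"turn":[0,0,0],"slide":[0.0005,0.0005,0.0445],"fingers":0.6}]';python3 -m crank '[{"turn":[0,0,0],"slide":[0,0,0],"fingers":0.3},{"turn":[0,0,0],"slide":[0,0,0],"fingers":0.1},{"turn":[0,0,0],"slide":[0,0,0],"fingers":-1},{"turn":[0,0,0],"slide":[0,0,0],"fingers":-1},{"turn":[0,0,0],"slide":[0,0,0],"fingers":-1}]' 15; python3 -m crank '[{"turn":[0,0,0],"slide":[0,0,0],"fingers":-1},{"turn":[0,0,0],"slide":[0,0,0],"fingers":-1},{"turn":[0,0,0],"slide":[0,0,0],"fingers":-1}]' 20; python3 go.py 464.8 189.8 4 0
```

```text
t: 10.05
eef_pos: [0.4643, 0.1898, 0.0031]
ee_rot: [3.141, -0.001, -1.571]
force: [-0.7, -0.4, 1.6]
width: 0.0698
t: 10.47
eef_pos: [0.4646, 0.1902, 0.0035]
ee_rot: [-3.141, 0.0, -1.571]
force: [-1.7, 0.6, 4.0]
width: 0.0506
t: 10.72
eef_pos: [0.4647, 0.1902, 0.0035]
ee_rot: [-3.141, 0.0, -1.571]
force: [-1.3, -0.8, 4.8]
width: 0.05
t 10.72 p [464.7 190.2   3.5] rpy [-1.7997e+02  2.0000e-02 -9.0030e+01] jaw -0.03 w 50.0 F [-1.3 -0.8  4.8] q6 -0.78
slide [ 0.0007 -0.0003 -0.0011]
turn [-0.0001  0.0001 -0.0001]
```

```bash
python3 -m crank '[{"turn":[0,0,0],"slide":[0,0,-0.03],"fingers":-1},{"turn":[0,0,0],"slide":[0,0,-0.1],"fingers":-1},{"turn":[0,0,0],"slide":[0,0,-0.17],"fingers":-1},{"turn":[0,0,0],"slide":[0,0,-0.23],"fingers":-1},{"turn":[0,0,0],"slide":[0,0,-0.23],"fingers":-1}]'; python3 -m crank '[{"turn":[0,0,0],"slide":[0.05,-0.023,0],"fingers":-1},{"turn":[0,0,0],"slide":[0.12,-0.055,0],"fingers":-1},{"turn":[0,0,0],"slide":[0.19,-0.087,0],"fingers":-1},{"turn":[0,0,0],"slide":[0.26,-0.119,0],"fingers":-1},{"turn":[0,0,0],"slide":[0.33,-0.151,0],"fingers":-1}]'; python3 go.py 638.2 -188 120 0
```

```text
t: 11.13
eef_pos: [0.4674, 0.192, 0.1239]
ee_rot: [-3.134, 0.005, -1.57]
force: [1.5, 1.7, -0.8]
width: 0.0497
t: 11.55
eef_pos: [0.5401, 0.0234, 0.1177]
ee_rot: [3.141, 0.0, -1.571]
force: [0.9, 0.8, -1.8]
width: 0.0501
t 11.55 p [540.1  23.4 117.7] rpy [ 1.7999e+02  1.0000e-02 -9.0000e+01] jaw -0.0 w 50.1 F [ 0.9  0.8 -1.8] q6 -0.41
slide [ 0.4227 -0.1963 -0.0047]
turn [ 0.  0. -0.]
```

```bash
python3 -m crank '[{"turn":[0,0,0],"slide":[0.08,-0.037,0],"fingers":-1},{"turn":[0,0,0],"slide":[0.16,-0.074,0],"fingers":-1},{"turn":[0,0,0],"slide":[0.24,-0.111,0],"fingers":-1},{"turn":[0,0,0],"slide":[0.31,-0.144,0],"fingers":-1},{"turn":[0,0,0],"slide":[0.37,-0.172,0],"fingers":-1}]';python3 -m crank '[{"turn":[0,0,0],"slide":[0.03,-0.014,0],"fingers":-1},{"turn":[0,0,0],"slide":[0.05,-0.023,0],"fingers":-1},{"turn":[0,0,0],"slide":[0.05,-0.023,0],"fingers":-1},{"turn":[0,0,0],"slide":[0.05,-0.023,0],"fingers":-1},{"turn":[0,0,0],"slide":[0.05,-0.023,0],"fingers":-1}]'; python3 -m crank '[{"turn":[0,0,0],"slide":[0,0,0],"fingers":-1},{"turn":[0,0,0],"slide":[0,0,0],"fingers":-1},{"turn":[0,0,0],"slide":[0,0,0],"fingers":-1},{"turn":[0,0,0],"slide":[0,0,0],"fingers":-1},{"turn":[0,0,0],"slide":[0,0,0],"fingers":-1}]'; python3 go.py 638.2 -188 80 0; python3 look.py RS 3.8
```

```text
t: 11.97
eef_pos: [0.6261, -0.1626, 0.1172]
ee_rot: [3.141, 0.0, -1.572]
force: [0.7, 0.8, -0.5]
width: 0.0496
t: 12.38
eef_pos: [0.6367, -0.1841, 0.1177]
ee_rot: [3.141, 0.0, -1.571]
force: [0.5, 0.3, -1.1]
width: 0.0499
t: 12.8
eef_pos: [0.6373, -0.1847, 0.1182]
ee_rot: [-3.141, 0.0, -1.571]
force: [-1.1, 1.1, -1.9]
width: 0.0503
t 12.8 p [ 637.3 -184.7  118.2] rpy [-179.99    0.    -90.01] jaw -0.01 w 50.3 F [-1.1  1.1 -1.9] q6 -0.01
slide [ 0.0066 -0.0018  0.0764]
turn [-0.  0. -0.]
tcp [ 637.3 -184.7  118.2] [ 637.3 -184.8  118.2] bangle [ 638. -187.] ang 9.8 3217.0 bottom z 114.4
```

View pics/look.png

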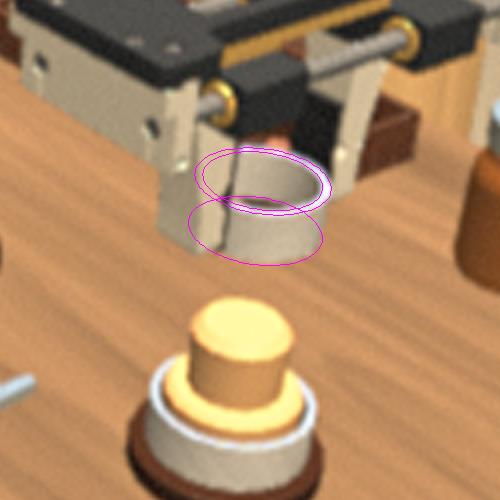

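```bash
python3 -m crank '[{"turn":[0,0,0],"slide":[0.005,-0.0016,0.03],"fingers":-1},{"turn":[0,0,0],"slide":[0.005,-0.0016,0.06],"fingers":-1},{"turn":[0,0,0],"slide":[0.005,-0.0016,0.076],"fingers":-1},{"turn":[0,0,0],"slide":[0.005,-0.0016,0.076],"fingers":-1},{"turn":[0,0,0],"slide":[0.005,-0.0016,0.076],"fingers":-1}]'; python3 -m crank '[{"turn":[0,0,0],"slide":[0,0,0],"fingers":-1},{"turn":[0,0,0],"slide":[0,0,0],"fingers":-1},{"turn":[0,0,0],"slide":[0,0,0],"fingers":-1},{"turn":[0,0,0],"slide":[0,0,0],"fingers":-1},{"turn":[0,0,0],"slide":[0,0,0],"fingers":-1}]'; python3 look.py RS 3.8
```

```text
t: 13.27
eef_pos: [0.6379, -0.1877, 0.0798]
ee_rot: [3.141, -0.0, -1.571]
force: [0.5, 0.3, -0.4]
width: 0.0504
t: 13.68
eef_pos: [0.6382, -0.1876, 0.0804]
ee_rot: [-3.141, -0.0, -1.571]
force: [-0.6, -1.0, -1.3]
width: 0.0502
tcp [ 638.2 -187.6   80.4] [ 638.1 -187.6   80.3] bangle [ 638.2 -190.7] ang 2.9 3429.0 bottom z 76.6
```

View pics/look.png

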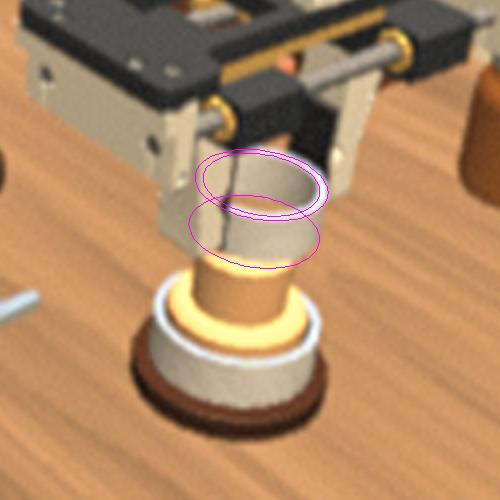

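```bash
python3 -m crank '[{"turn":[0,0,0],"slide":[-0.001,0,0.01],"fingers":-1},{"turn":[0,0,0],"slide":[-0.001,0,0.02],"fingers":-1},{"turn":[0,0,0],"slide":[-0.001,0,0.03],"fingers":-1},{"turn":[0,0,0],"slide":[-0.001,0,0.03],"fingers":-1},{"turn":[0,0,0],"slide":[-0.001,0,0.03],"fingers":-1}]'; python3 -m crank '[{"turn":[0,0,0],"slide":[0,0,0.01],"fingers":-1},{"turn":[0,0,0],"slide":[0,0,0.02],"fingers":-1},{"turn":[0,0,0],"slide":[0,0,0.028],"fingers":-1},{"turn":[0,0,0],"slide":[0,0,0.028],"fingers":-1},{"turn":[0,0,0],"slide":[0,0,0.028],"fingers":-1}]'; python3 look.py RS 3.8
```

```text
t: 14.15
eef_pos: [0.6376, -0.1871, 0.0642]
ee_rot: [3.14, 0.0, -1.571]
force: [-0.2, 0.6, -1.2]
width: 0.0497
t: 14.57
eef_pos: [0.6378, -0.1871, 0.0505]
ee_rot: [3.141, -0.0, -1.571]
force: [-0.3, -0.9, -0.9]
width: 0.0501
tcp [ 637.8 -187.1   50.5] [ 638.  -187.1   50.9] bangle [ 630.4 -200.2] ang 20.4 3594.0 bottom z 46.9
```

View pics/look.png

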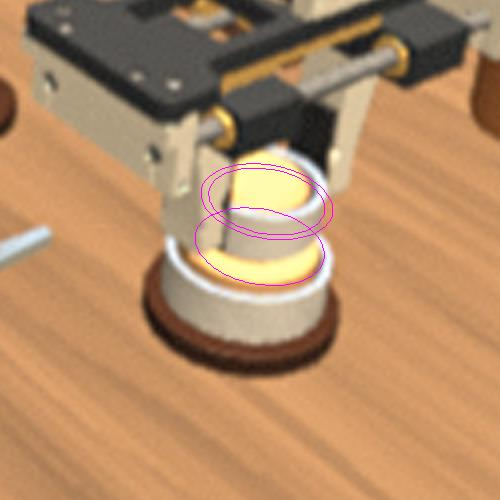

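```bash
python3 -m crank '[{"turn":[0,0,0],"slide":[0,0,0.003],"fingers":-1},{"turn":[0,0,0],"slide":[0,0,0.006],"fingers":-1},{"turn":[0,0,0],"slide":[0,0,0.008],"fingers":-1},{"turn":[0,0,0],"slide":[0,0,0.008],"fingers":-1},{"turn":[0,0,0],"slide":[0,0,0.008],"fingers":-1}]'; python3 -m crank '[{"turn":[0,0,0],"slide":[0,0,0.001],"fingers":-1},{"turn":[0,0,0],"slide":[0,0,0.001],"fingers":-1},{"turn":[0,0,0],"slide":[0,0,0.001],"fingers":-1}]'
```

```text
t: 15.03
eef_pos: [0.638, -0.1872, 0.047]
ee_rot: [3.142, -0.0, -1.571]
force: [0.1, -0.0, -1.3]
width: 0.0495
t: 15.28
eef_pos: [0.6381, -0.1871, 0.0465]
ee_rot: [-3.142, 0.0, -1.571]
force: [0.6, -1.1, -0.6]
width: 0.0499
```

```bash
python3 -m crank '[{"turn":[0,0,0],"slide":[0,0,0.001],"fingers":-1},{"turn":[0,0,0],"slide":[0,0,0.0016],"fingers":-1},{"turn":[0,0,0],"slide":[0,0,0.0016],"fingers":-1}]'; python3 -m crank '[{"turn":[0,0,0],"slide":[0,0,0.001],"fingers":-1},{"turn":[0,0,0],"slide":[0,0,0.001],"fingers":-1}]'
```

```text
t: 15.53
eef_pos: [0.638, -0.1871, 0.0456]
ee_rot: [3.142, 0.0, -1.571]
force: [-0.2, 0.3, -1.7]
width: 0.0498
t: 15.7
eef_pos: [0.6381, -0.1872, 0.0456]
ee_rot: [-3.141, -0.0, -1.571]
force: [-0.8, -0.3, 3.0]
width: 0.0499
```

```bash
python3 -m crank '[{"turn":[0,0,0],"slide":[0,0,0],"fingers":0.25},{"turn":[0,0,0],"slide":[0,0,0],"fingers":0.4},{"turn":[0,0,0],"slide":[0,0,0],"fingers":0.6},{"turn":[0,0,0],"slide":[0,0,0],"fingers":0.6},{"turn":[0,0,0],"slide":[0,0,-0.02],"fingers":0.6}]'; python3 -m crank '[{"turn":[0,0,0],"slide":[0,0,-0.04],"fingers":0.6},{"turn":[0,0,0],"slide":[0,0,-0.1],"fingers":0.6},{"turn":[0,0,0],"slide":[0,0,-0.16],"fingers":0.6},{"turn":[0,0,0],"slide":[0,0,-0.2],"fingers":0.6},{"turn":[0,0,0],"slide":[0,0,-0.2],"fingers":0.6}]'
python3 - <<'E'
from h import *
f=cv2.cvtColor(grab_frame("side"),cv2.COLOR_RGB2BGR)
cv2.imwrite("pics/a5.png",cv2.resize(f[200:320,320:480],(640,480),interpolation=cv2.INTER_CUBIC))
E
python3 go.py 639.1 221.2 120 -70
```

```text
t: 16.12
eef_pos: [0.6367, -0.187, 0.0534]
ee_rot: [3.138, 0.0, -1.572]
force: [-0.2, 0.1, -0.5]
width: 0.0695
t: 16.53
eef_pos: [0.6409, -0.1878, 0.1618]
ee_rot: [-3.133, -0.002, -1.571]
force: [0.8, -0.1, 0.4]
width: 0.0702
t 16.58 p [ 639.8 -187.4  159.1] rpy [-1.7966e+02 -3.0000e-02 -9.0020e+01] jaw -0.02 w 70.4 F [ 0.2 -0.3  0.3] q6 -0.01
slide [-0.8172  0.0021  0.0778]
turn [-0.0009  0.0005  0.1944]
```

View pics/a5.png

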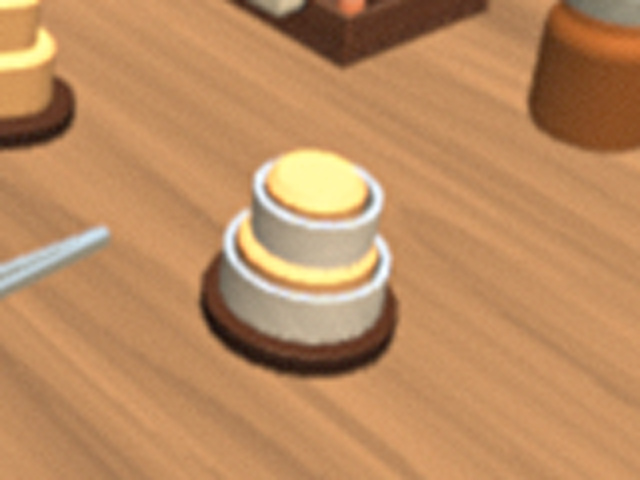

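```bash
python3 -m crank '[{"turn":[-0.0009,0.0005,0.1944],"slide":[-0.8172,0.0021,0.0778],"fingers":0.6},{"turn":[-0.0009,0.0005,0.1944],"slide":[-0.8172,0.0021,0.0778],"fingers":0.6},{"turn":[-0.0009,0.0005,0.1944],"slide":[-0.8172,0.0021,0.0778],"fingers":0.6},{"turn":[-0.0009,0.0005,0.1944],"slide":[-0.8172,0.0021,0.0778],"fingers":0.6},{"turn":[-0.0009,0.0005,0.1944],"slide":[-0.8172,0.0021,0.0778],"fingers":0.6}]'; python3 go.py 639.1 221.2 120 -70
```

```text
t: 17.0
eef_pos: [0.637, 0.0135, 0.1356]
ee_rot: [3.139, -0.003, -2.178]
force: [1.4, -0.2, 0.3]
width: 0.0702
t 17.0 p [637.   13.5 135.6] rpy [ 1.7983e+02 -1.7000e-01 -1.2478e+02] jaw -34.78 w 70.2 F [ 1.4 -0.2  0.3] q6 -0.93
slide [-0.3437  0.2335  0.0309]
turn [ 0.0003 -0.0006  0.0978]
```

```bash
python3 -m crank '[{"turn":[0,0,0.0978],"slide":[-0.3437,0.2335,0.0309],"fingers":0.6},{"turn":[0,0,0.0978],"slide":[-0.3437,0.2335,0.0309],"fingers":0.6},{"turn":[0,0,0.0978],"slide":[-0.3437,0.2335,0.0309],"fingers":0.6},{"turn":[0,0,0.0978],"slide":[-0.3437,0.2335,0.0309],"fingers":0.6},{"turn":[0,0,0.0978],"slide":[-0.3437,0.2335,0.0309],"fingers":0.6}]'; python3 -m crank '[{"turn":[0,0,0],"slide":[0,0,0],"fingers":0.6},{"turn":[0,0,0],"slide":[0,0,0],"fingers":0.6},{"turn":[0,0,0],"slide":[0,0,0],"fingers":0.6},{"turn":[0,0,0],"slide":[0,0,0],"fingers":0.6},{"turn":[0,0,0],"slide":[0,0,0],"fingers":0.6}]'; python3 go.py 639.1 221.2 26 -70
```

```text
t: 17.42
eef_pos: [0.6377, 0.2194, 0.1201]
ee_rot: [3.141, -0.004, -2.792]
force: [0.5, -0.3, -0.1]
width: 0.0701
t: 17.83
eef_pos: [0.6386, 0.2163, 0.1209]
ee_rot: [3.141, -0.003, -2.787]
force: [-0.2, -1.3, 0.6]
width: 0.0699
t 17.83 p [638.6 216.3 120.9] rpy [ 179.98   -0.19 -159.67] jaw -69.67 w 69.9 F [-0.2 -1.3  0.6] q6 -1.83
slide [-0.0049  0.0089  0.1897]
turn [ 0.0001 -0.0005  0.0009]
```

```bash
python3 -m crank '[{"turn":[0,-0.0005,0.0009],"slide":[-0.0045,0.0089,0.07],"fingers":0.6},{"turn":[0,-0.0005,0.0009],"slide":[-0.0045,0.0089,0.15],"fingers":0.6},{"turn":[0,-0.0005,0.0009],"slide":[-0.0045,0.0089,0.187],"fingers":0.6},{"turn":[0,-0.0005,0.0009],"slide":[-0.0045,0.0089,0.187],"fingers":0.6},{"turn":[0,-0.0005,0.0009],"slide":[-0.0045,0.0089,0.187],"fingers":0.6}]'; python3 -m crank '[{"turn":[0,0,0],"slide":[0,0,0],"fingers":0.6},{"turn":[0,0,0],"slide":[0,0,0],"fingers":0.6},{"turn":[0,0,0],"slide":[0,0,0],"fingers":0.6},{"turn":[0,0,0],"slide":[0,0,0],"fingers":0.6},{"turn":[0,0,0],"slide":[0,0,0],"fingers":0.6}]'
python3 - <<'E'
from h import *
f=cv2.cvtColor(grab_frame("side"),cv2.COLOR_RGB2BGR)
cv2.imwrite("pics/a6.png",cv2.resize(f[100:220,190:350],(640,480),interpolation=cv2.INTER_CUBIC))
E
python3 go.py 639.1 221.2 4 -70
```

```text
t: 18.25
eef_pos: [0.6388, 0.2211, 0.0269]
ee_rot: [-3.141, -0.002, -2.792]
force: [0.2, -0.6, 0.0]
width: 0.0704
t: 18.67
eef_pos: [0.6393, 0.2227, 0.0284]
ee_rot: [3.141, 0.002, -2.792]
force: [-0.2, -0.6, -0.6]
width: 0.0704
t 18.72 p [639.2 222.7  28.1] rpy [ 1.7996e+02  7.0000e-02 -1.5994e+02] jaw -69.94 w 70.3 F [-0.6  0.8 -0.1] q6 -1.84
slide [ 0.0012 -0.0028  0.0482]
turn [0.0001 0.0002 0.0002]
```

View pics/a6.png

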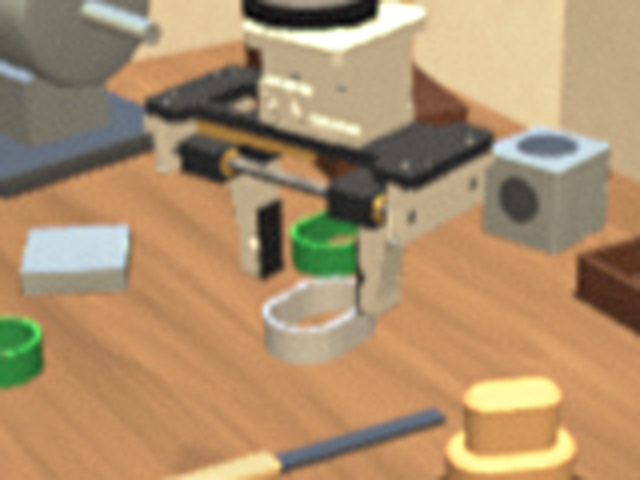

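```bash
python3 -m crank '[{"turn":[0,0,0],"slide":[0.001,-0.002,0.02],"fingers":0.6},{"turn":[0,0,0],"slide":[0.001,-0.002,0.048],"fingers":0.6},{"turn":[0,0,0],"slide":[0.001,-0.002,0.048],"fingers":0.6},{"turn":[0,0,0],"slide":[0.001,-0.002,0.048],"fingers":0.6}]';python3 -m crank '[{"turn":[0,0,0],"slide":[0,0,0],"fingers":0.3},{"turn":[0,0,0],"slide":[0,0,0],"fingers":0.1},{"turn":[0,0,0],"slide":[0,0,0],"fingers":-1},{"turn":[0,0,0],"slide":[0,0,0],"fingers":-1},{"turn":[0,0,0],"slide":[0,0,0],"fingers":-1}]' 15; python3 -m crank '[{"turn":[0,0,0],"slide":[0,0,0],"fingers":-1},{"turn":[0,0,0],"slide":[0,0,0],"fingers":-1},{"turn":[0,0,0],"slide":[0,0,0],"fingers":-1}]' 20; python3 go.py 639.1 221.2 4 -70
```

```text
t: 19.05
eef_pos: [0.6382, 0.221, 0.0023]
ee_rot: [-3.142, -0.002, -2.791]
force: [0.3, -0.1, 0.7]
width: 0.07
t: 19.47
eef_pos: [0.6389, 0.2214, 0.0037]
ee_rot: [3.141, 0.0, -2.792]
force: [-0.3, 0.0, 0.4]
width: 0.0498
t: 19.72
eef_pos: [0.6389, 0.2214, 0.0037]
ee_rot: [3.141, 0.0, -2.792]
force: [-1.4, 0.1, 3.3]
width: 0.0499
t 19.72 p [638.9 221.4   3.7] rpy [ 1.7997e+02  2.0000e-02 -1.5994e+02] jaw -69.94 w 49.9 F [-1.4  0.1  3.3] q6 -1.84
slide [-0.0003 -0.0006 -0.0006]
turn [0.0001 0.0001 0.0002]
```

```bash
python3 -m crank '[{"turn":[0,0,0],"slide":[0,0,-0.03],"fingers":-1},{"turn":[0,0,0],"slide":[0,0,-0.1],"fingers":-1},{"turn":[0,0,0],"slide":[0,0,-0.17],"fingers":-1},{"turn":[0,0,0],"slide":[0,0,-0.23],"fingers":-1},{"turn":[0,0,0],"slide":[0,0,-0.23],"fingers":-1}]'; python3 -m crank '[{"turn":[0,0,0],"slide":[0,0,0],"fingers":-1},{"turn":[0,0,0],"slide":[0,0,0],"fingers":-1}]';python3 go.py 619.1 3.6 118 -110.3
```

```text
t: 20.13
eef_pos: [0.6421, 0.2229, 0.1255]
ee_rot: [3.14, 0.01, -2.79]
force: [0.6, 1.0, -0.3]
width: 0.0496
t: 20.3
eef_pos: [0.6381, 0.2211, 0.1177]
ee_rot: [3.141, -0.001, -2.792]
force: [-1.0, -0.6, -1.0]
width: 0.0495
t 20.3 p [638.1 221.1 117.7] rpy [ 1.7995e+02 -4.0000e-02 -1.5996e+02] jaw -69.96 w 49.5 F [-1.  -0.6 -1. ] q6 -1.84
slide [ 0.1848 -0.3957 -0.0008]
turn [ 1.00e-04 -2.00e-04  1.12e-01]
```

```bash
python3 -m crank '[{"turn":[0,0,0.015],"slide":[0.025,-0.053,0],"fingers":-1},{"turn":[0,0,0.034],"slide":[0.055,-0.118,0],"fingers":-1},{"turn":[0,0,0.053],"slide":[0.088,-0.188,0],"fingers":-1},{"turn":[0,0,0.072],"slide":[0.12,-0.257,0],"fingers":-1},{"turn":[0,0,0.09],"slide":[0.15,-0.321,0],"fingers":-1}]'; python3 go.py 619.1 3.6 118 -110.3
```

```text
t: 20.72
eef_pos: [0.6216, 0.0428, 0.1162]
ee_rot: [-3.14, -0.003, 2.92]
force: [0.9, -1.4, -1.5]
width: 0.05
t 20.72 p [621.6  42.8 116.2] rpy [-179.92   -0.19  167.32] jaw 77.32 w 50.0 F [ 0.9 -1.4 -1.5] q6 -2.17
slide [-0.0122 -0.0777 -0.0036]
turn [-0.0002 -0.0005  0.0212]
```

```bash
python3 -m crank '[{"turn":[0,-0.0003,0.015],"slide":[-0.009,-0.05,0],"fingers":-1},{"turn":[0,-0.0003,0.0212],"slide":[-0.0122,-0.075,0],"fingers":-1},{"turn":[0,-0.0003,0.0212],"slide":[-0.0122,-0.075,0],"fingers":-1},{"turn":[0,-0.0003,0.0212],"slide":[-0.0122,-0.075,0],"fingers":-1},{"turn":[0,-0.0003,0.0212],"slide":[-0.0122,-0.075,0],"fingers":-1}]';  python3 -m crank '[{"turn":[0,0,0],"slide":[0,0,0],"fingers":-1},{"turn":[0,0,0],"slide":[0,0,0],"fingers":-1},{"turn":[0,0,0],"slide":[0,0,0],"fingers":-1},{"turn":[0,0,0],"slide":[0,0,0],"fingers":-1},{"turn":[0,0,0],"slide":[0,0,0],"fingers":-1}]'; python3 go.py 619.1 3.6 80 -110.3; python3 look.py OL 3.7 160
```

```text
t: 21.13
eef_pos: [0.6212, 0.0076, 0.1174]
ee_rot: [-3.142, 0.001, 2.795]
force: [0.6, 0.6, -0.5]
width: 0.0495
t: 21.55
eef_pos: [0.6213, 0.0074, 0.1182]
ee_rot: [3.141, 0.002, 2.794]
force: [-0.1, -0.8, -0.8]
width: 0.0501
t 21.55 p [621.3   7.4 118.2] rpy [1.7997e+02 9.0000e-02 1.6007e+02] jaw 70.07 w 50.1 F [-0.1 -0.8 -0.8] q6 -2.25
slide [ 0.0017 -0.0086  0.0764]
turn [0.0001 0.0003 0.001 ]
tcp [621.3   7.4 118.2] [621.3   7.3 118.3] bangle [621.9   8.6] ang 162.0 3272.0 bottom z 114.5
```

View pics/look.png

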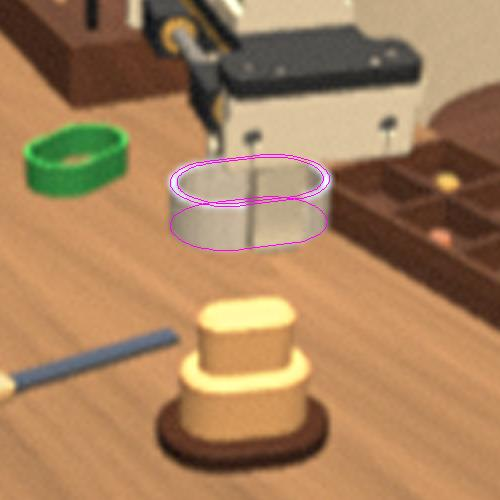

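```bash
python3 -m crank '[{"turn":[0,0,0.001],"slide":[0.0017,-0.009,0.03],"fingers":-1},{"turn":[0,0,0.001],"slide":[0.0017,-0.009,0.06],"fingers":-1},{"turn":[0,0,0.001],"slide":[0.0017,-0.009,0.076],"fingers":-1},{"turn":[0,0,0.001],"slide":[0.0017,-0.009,0.076],"fingers":-1},{"turn":[0,0,0.001],"slide":[0.0017,-0.009,0.076],"fingers":-1}]'; python3 -m crank '[{"turn":[0,0,0],"slide":[0,0,0],"fingers":-1},{"turn":[0,0,0],"slide":[0,0,0],"fingers":-1},{"turn":[0,0,0],"slide":[0,0,0],"fingers":-1},{"turn":[0,0,0],"slide":[0,0,0],"fingers":-1},{"turn":[0,0,0],"slide":[0,0,0],"fingers":-1}]'; python3 go.py 619.1 3.6 80 -110.3; python3 look.py OL 3.7 160
```

```text
t: 22.02
eef_pos: [0.619, 0.0029, 0.0801]
ee_rot: [-3.141, 0.001, 2.787]
force: [0.1, 0.2, -0.5]
width: 0.0495
t: 22.43
eef_pos: [0.6192, 0.003, 0.0806]
ee_rot: [3.141, 0.002, 2.787]
force: [-0.4, -0.0, -0.5]
width: 0.0497
t 22.43 p [619.2   3.   80.6] rpy [1.7995e+02 1.2000e-01 1.5967e+02] jaw 69.67 w 49.7 F [-0.4 -0.  -0.5] q6 -2.25
slide [0.0006 0.001  0.0013]
turn [ 0.0001  0.0003 -0.0001]
tcp [619.2   3.   80.6] [619.2   3.   80.5] bangle [619.5   3.8] ang 158.1 2595.0 bottom z 76.9
```

View pics/look.png

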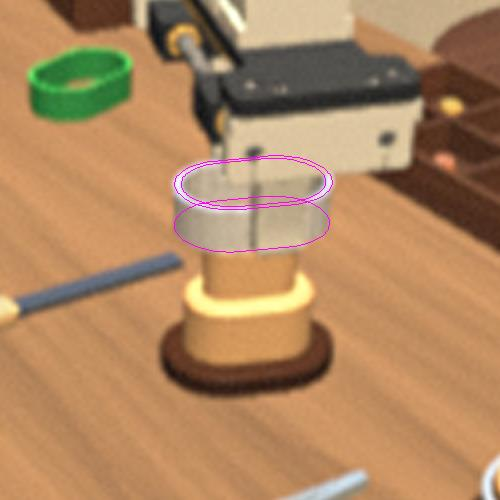

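```bash
python3 -m crank '[{"turn":[0,0.0002,0],"slide":[0,0.0005,0.012],"fingers":-1},{"turn":[0,0.0002,0],"slide":[0,0.0005,0.03],"fingers":-1},{"turn":[0,0.0002,0],"slide":[0,0.0005,0.048],"fingers":-1},{"turn":[0,0.0002,0],"slide":[0,0.0005,0.06],"fingers":-1},{"turn":[0,0.0002,0],"slide":[0,0.0005,0.06],"fingers":-1}]'; python3 -m crank '[{"turn":[0,0,0],"slide":[0,0,0.008],"fingers":-1},{"turn":[0,0,0],"slide":[0,0,0.016],"fingers":-1},{"turn":[0,0,0],"slide":[0,0,0.024],"fingers":-1},{"turn":[0,0,0],"slide":[0,0,0.03],"fingers":-1},{"turn":[0,0,0],"slide":[0,0,0.03],"fingers":-1}]'; python3 go.py 619.1 3.6 16.5 -110.3
```

```text
t: 22.9
eef_pos: [0.6178, 0.0029, 0.0478]
ee_rot: [-3.14, -0.003, 2.786]
force: [-0.4, -0.4, -0.7]
width: 0.05
t: 23.32
eef_pos: [0.6188, 0.0031, 0.0345]
ee_rot: [3.142, -0.0, 2.787]
force: [-0.7, 0.1, -1.5]
width: 0.0501
t 23.32 p [618.8   3.1  34.5] rpy [ 1.8000e+02 -3.0000e-02  1.5966e+02] jaw 69.66 w 50.1 F [-0.7  0.1 -1.5] q6 -2.25
slide [-0.0003  0.0011  0.036 ]
turn [ 0.     -0.0001 -0.0001]
```

```bash
python3 -m crank '[{"turn":[0,0,0],"slide":[0,0,0.01],"fingers":-1},{"turn":[0,0,0],"slide":[0,0,0.02],"fingers":-1},{"turn":[0,0,0],"slide":[0,0,0.03],"fingers":-1},{"turn":[0,0,0],"slide":[0,0,0.034],"fingers":-1},{"turn":[0,0,0],"slide":[0,0,0.034],"fingers":-1}]'; python3 -m crank '[{"turn":[0,0,0],"slide":[0,0,0.0015],"fingers":-1},{"turn":[0,0,0],"slide":[0,0,0.0025],"fingers":-1},{"turn":[0,0,0],"slide":[0,0,0.0025],"fingers":-1}]'
```

```text
t: 23.73
eef_pos: [0.6187, 0.0031, 0.0174]
ee_rot: [-3.141, -0.001, 2.787]
force: [0.5, -0.1, -1.1]
width: 0.0499
t: 23.98
eef_pos: [0.6193, 0.0032, 0.017]
ee_rot: [3.141, 0.0, 2.787]
force: [0.8, 0.2, -0.8]
width: 0.0498
```

```bash
python3 -m crank '[{"turn":[0,0,0],"slide":[0,0,0.0015],"fingers":-1},{"turn":[0,0,0],"slide":[0,0,0.0025],"fingers":-1},{"turn":[0,0,0],"slide":[0,0,0.0025],"fingers":-1}]';python3 -m crank '[{"turn":[0,0,0],"slide":[0,0,0.0005],"fingers":-1},{"turn":[0,0,0],"slide":[0,0,0.0005],"fingers":-1}]'
```

```text
t: 24.23
eef_pos: [0.6191, 0.0032, 0.0157]
ee_rot: [3.141, 0.0, 2.787]
force: [-0.2, -0.2, -1.1]
width: 0.0501
t: 24.4
eef_pos: [0.6192, 0.0032, 0.0157]
ee_rot: [3.141, 0.0, 2.787]
force: [-1.2, -0.1, 1.2]
width: 0.0495
```

Contact on the foot. Release, lift and look.

```bash
python3 -m crank '[{"turn":[0,0,0],"slide":[0,0,0],"fingers":0.2},{"turn":[0,0,0],"slide":[0,0,0],"fingers":0.35},{"turn":[0,0,0],"slide":[0,0,0],"fingers":0.5},{"turn":[0,0,0],"slide":[0,0,0],"fingers":0.5},{"turn":[0,0,0],"slide":[0,0,-0.02],"fingers":0.5}]'; python3 -m crank '[{"turn":[0,0,0],"slide":[0,0,-0.04],"fingers":0.5},{"turn":[0,0,0],"slide":[0,0,-0.11],"fingers":0.5},{"turn":[0,0,0],"slide":[0,0,-0.18],"fingers":0.5},{"turn":[0,0,0],"slide":[0,0,-0.23],"fingers":0.5},{"turn":[0,0,0],"slide":[0,0,-0.23],"fingers":0.5}]'
python3 - <<'E'
from h import *
f=cv2.cvtColor(grab_frame("side"),cv2.COLOR_RGB2BGR)
cv2.imwrite("pics/a7.png",cv2.resize(f[160:280,220:380],(640,480),interpolation=cv2.INTER_CUBIC))
E
python3 go.py 446 7.7 118 50.6
```

```text
t: 24.82
eef_pos: [0.6178, 0.0029, 0.024]
ee_rot: [-3.14, -0.002, 2.786]
force: [0.2, 0.3, -0.8]
width: 0.0647
t: 25.23
eef_pos: [0.6225, 0.0036, 0.1478]
ee_rot: [3.136, 0.009, 2.788]
force: [0.8, 0.5, 0.5]
width: 0.0656
t 25.28 p [621.2   3.6 144.9] rpy [179.75   0.36 159.69] jaw 69.69 w 65.8 F [-0.1  0.3 -0.5] q6 -2.25
slide [ 0.3318 -0.1141  0.0512]
turn [0.0009 0.0009 0.053 ]
```

View pics/a7.png

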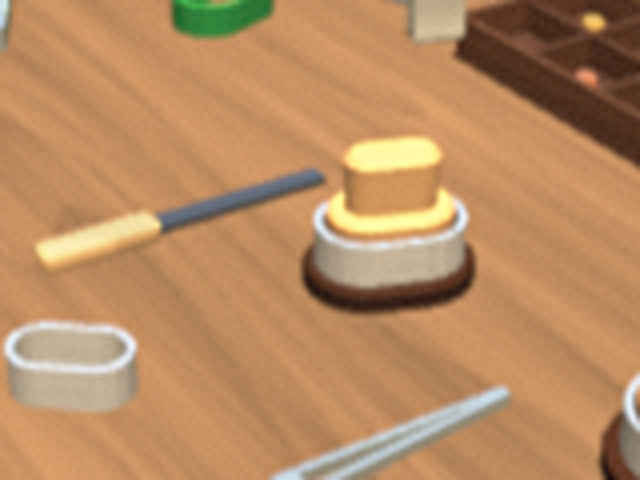

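```bash
python3 -m crank '[{"turn":[0.0003,0.0003,0.053],"slide":[0.3318,-0.1141,0.0512],"fingers":0.27},{"turn":[0.0003,0.0003,0.053],"slide":[0.3318,-0.1141,0.0512],"fingers":0.27},{"turn":[0.0003,0.0003,0.053],"slide":[0.3318,-0.1141,0.0512],"fingers":0.27},{"turn":[0.0003,0.0003,0.053],"slide":[0.3318,-0.1141,0.0512],"fingers":0.27},{"turn":[0.0003,0.0003,0.053],"slide":[0.3318,-0.1141,0.0512],"fingers":0.27}]';  python3 -m crank '[{"turn":[0,0,0],"slide":[0,0,0],"fingers":0.27},{"turn":[0,0,0],"slide":[0,0,0],"fingers":0.27},{"turn":[0,0,0],"slide":[0,0,0],"fingers":0.27},{"turn":[0,0,0],"slide":[0,0,0],"fingers":0.27},{"turn":[0,0,0],"slide":[0,0,0],"fingers":0.27}]'; python3 go.py 446 7.7 26 50.6
```

```text
t: 25.7
eef_pos: [0.4365, 0.0057, 0.1129]
ee_rot: [-3.136, -0.005, 2.452]
force: [-1.5, -0.3, -1.2]
width: 0.0559
t: 26.12
eef_pos: [0.4445, 0.0074, 0.1146]
ee_rot: [-3.14, -0.001, 2.453]
force: [0.6, 1.3, 0.3]
width: 0.0555
t 26.12 p [444.5   7.4 114.6] rpy [-1.7989e+02 -9.0000e-02  1.4056e+02] jaw 50.56 w 55.5 F [0.6 1.3 0.3] q6 -2.72
slide [-0.0022  0.0027  0.1772]
turn [-0.0003 -0.0002 -0.0001]
```

```bash
python3 -m crank '[{"turn":[0,0,0],"slide":[-0.0022,0.0027,0.06],"fingers":0.27},{"turn":[0,0,0],"slide":[-0.0022,0.0027,0.13],"fingers":0.27},{"turn":[0,0,0],"slide":[-0.0022,0.0027,0.177],"fingers":0.27},{"turn":[0,0,0],"slide":[-0.0022,0.0027,0.177],"fingers":0.27},{"turn":[0,0,0],"slide":[-0.0022,0.0027,0.177],"fingers":0.27}]';  python3 -m crank '[{"turn":[0,0,0],"slide":[0,0,0],"fingers":0.27},{"turn":[0,0,0],"slide":[0,0,0],"fingers":0.27},{"turn":[0,0,0],"slide":[0,0,0],"fingers":0.27},{"turn":[0,0,0],"slide":[0,0,0],"fingers":0.27},{"turn":[0,0,0],"slide":[0,0,0],"fingers":0.27}]';  python3 - <<'E'
from h import *
f=cv2.cvtColor(grab_frame("side"),cv2.COLOR_RGB2BGR)
cv2.imwrite("pics/a8.png",cv2.resize(f[160:280,160:320],(640,480),interpolation=cv2.INTER_CUBIC))
E
python3 go.py 446 7.7 4 50.6
```

```text
t: 26.53
eef_pos: [0.4448, 0.0071, 0.0255]
ee_rot: [-3.136, -0.003, 2.454]
force: [-0.4, 0.4, 0.8]
width: 0.0553
t: 26.95
eef_pos: [0.4458, 0.0079, 0.0271]
ee_rot: [3.141, -0.001, 2.454]
force: [0.1, -0.3, -0.1]
width: 0.0555
t 27.0 p [445.6   7.8  26.9] rpy [-1.7999e+02 -4.0000e-02  1.4059e+02] jaw 50.59 w 55.8 F [-1.4  0.6 -0.1] q6 -2.72
slide [-0.0008  0.0003  0.0459]
turn [-0.     -0.0001 -0.    ]
```

View pics/a8.png

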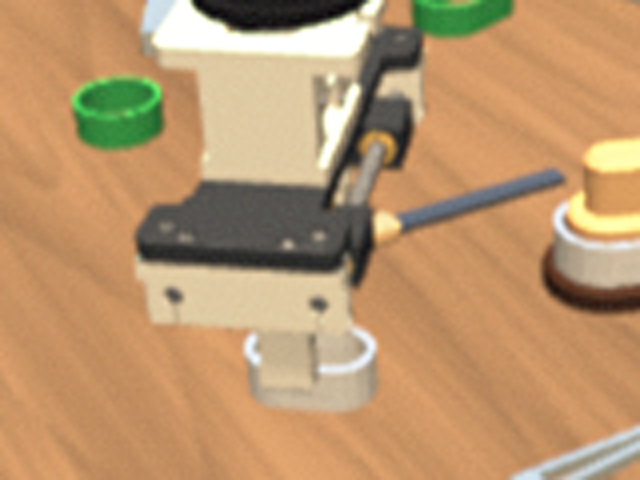

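```bash
python3 -m crank '[{"turn":[0,0,0],"slide":[-0.0005,0,0.02],"fingers":0.27},{"turn":[0,0,0],"slide":[-0.0005,0,0.046],"fingers":0.27},{"turn":[0,0,0],"slide":[-0.0005,0,0.046],"fingers":0.27},{"turn":[0,0,0],"slide":[-0.0005,0,0.046],"fingers":0.27}]';python3 -m crank '[{"turn":[0,0,0],"slide":[0,0,0],"fingers":0},{"turn":[0,0,0],"slide":[0,0,0],"fingers":-0.15},{"turn":[0,0,0],"slide":[0,0,0],"fingers":-1},{"turn":[0,0,0],"slide":[0,0,0],"fingers":-1},{"turn":[0,0,0],"slide":[0,0,0],"fingers":-1}]' 15; python3 -m crank '[{"turn":[0,0,0],"slide":[0,0,0],"fingers":-1},{"turn":[0,0,0],"slide":[0,0,0],"fingers":-1},{"turn":[0,0,0],"slide":[0,0,0],"fingers":-1}]' 20; python3 go.py 446 7.7 4 50.6
```

```text
t: 27.33
eef_pos: [0.445, 0.0073, 0.0031]
ee_rot: [-3.139, -0.002, 2.454]
force: [0.4, -0.6, 0.2]
width: 0.0558
t: 27.75
eef_pos: [0.4456, 0.0076, 0.0037]
ee_rot: [-3.141, -0.001, 2.454]
force: [-1.6, 1.6, 4.3]
width: 0.0341
t: 28.0
eef_pos: [0.4457, 0.0076, 0.0037]
ee_rot: [-3.141, -0.001, 2.454]
force: [-0.7, 0.5, 6.7]
width: 0.0342
t 28.0 p [445.7   7.6   3.7] rpy [-1.7994e+02 -6.0000e-02  1.4060e+02] jaw 50.6 w 34.2 F [-0.7  0.5  6.7] q6 -2.72
slide [-0.0004  0.0006 -0.0007]
turn [-0.0002 -0.0002 -0.    ]
```

```bash
python3 -m crank '[{"turn":[0,0,0],"slide":[0,0,-0.03],"fingers":-1},{"turn":[0,0,0],"slide":[0,0,-0.1],"fingers":-1},{"turn":[0,0,0],"slide":[0,0,-0.17],"fingers":-1},{"turn":[0,0,0],"slide":[0,0,-0.23],"fingers":-1},{"turn":[0,0,0],"slide":[0,0,-0.23],"fingers":-1}]'; python3 -m crank '[{"turn":[0,0,0],"slide":[0,0,0],"fingers":-1},{"turn":[0,0,0],"slide":[0,0,0],"fingers":-1}]';python3 go.py 619.1 3.4 118 69.7
```

```text
t: 28.42
eef_pos: [0.4489, 0.0085, 0.1238]
ee_rot: [3.135, 0.004, 2.455]
force: [0.8, 0.7, -0.5]
width: 0.034
t: 28.58
eef_pos: [0.4451, 0.0074, 0.1179]
ee_rot: [-3.14, -0.002, 2.453]
force: [0.0, -0.4, -1.1]
width: 0.0339
t 28.58 p [445.1   7.4 117.9] rpy [-1.7991e+02 -1.1000e-01  1.4056e+02] jaw 50.56 w 33.9 F [ 0.  -0.4 -1.1] q6 -2.72
slide [-0.2739  0.2149 -0.001 ]
turn [-0.0002 -0.0003 -0.0532]
```

```bash
python3 -m crank '[{"turn":[0,0,-0.008],"slide":[-0.045,0.035,0],"fingers":-1},{"turn":[0,0,-0.02],"slide":[-0.1,0.078,0],"fingers":-1},{"turn":[0,0,-0.032],"slide":[-0.155,0.122,0],"fingers":-1},{"turn":[0,0,-0.043],"slide":[-0.21,0.165,0],"fingers":-1},{"turn":[0,0,-0.05],"slide":[-0.25,0.196,0],"fingers":-1}]'; python3 -m crank '[{"turn":[0,0,-0.0032],"slide":[-0.03,0.011,0],"fingers":-1},{"turn":[0,0,-0.0032],"slide":[-0.03,0.011,0],"fingers":-1},{"turn":[0,0,-0.0032],"slide":[-0.03,0.011,0],"fingers":-1},{"turn":[0,0,-0.0032],"slide":[-0.03,0.011,0],"fingers":-1},{"turn":[0,0,-0.0032],"slide":[-0.03,0.011,0],"fingers":-1}]';python3 -m crank '[{"turn":[0,0,0],"slide":[0,0,0],"fingers":-1},{"turn":[0,0,0],"slide":[0,0,0],"fingers":-1},{"turn":[0,0,0],"slide":[0,0,0],"fingers":-1},{"turn":[0,0,0],"slide":[0,0,0],"fingers":-1},{"turn":[0,0,0],"slide":[0,0,0],"fingers":-1}]';python3 go.py 619.1 3.4 80 69.7
```

```text
t: 29.0
eef_pos: [0.606, 0.0034, 0.1154]
ee_rot: [-3.138, -0.004, 2.772]
force: [0.8, -0.4, -1.6]
width: 0.0341
t: 29.42
eef_pos: [0.6191, 0.0034, 0.1171]
ee_rot: [-3.14, -0.003, 2.788]
force: [-0.4, -1.1, -1.5]
width: 0.0338
t: 29.83
eef_pos: [0.6204, 0.0036, 0.1182]
ee_rot: [-3.141, -0.001, 2.788]
force: [0.8, -0.0, -0.7]
width: 0.0341
t 29.83 p [620.4   3.6 118.2] rpy [-1.7996e+02 -8.0000e-02  1.5974e+02] jaw 69.74 w 34.1 F [ 0.8 -0.  -0.7] q6 -2.24
slide [ 0.0022 -0.0012  0.0764]
turn [-0.0001 -0.0002  0.0001]
```

```bash
python3 -m crank '[{"turn":[0,0,0],"slide":[0.002,-0.001,0.03],"fingers":-1},{"turn":[0,0,0],"slide":[0.002,-0.001,0.06],"fingers":-1},{"turn":[0,0,0],"slide":[0.002,-0.001,0.076],"fingers":-1},{"turn":[0,0,0],"slide":[0.002,-0.001,0.076],"fingers":-1},{"turn":[0,0,0],"slide":[0.002,-0.001,0.076],"fingers":-1}]'; python3 -m crank '[{"turn":[0,0,0],"slide":[0,0,0],"fingers":-1},{"turn":[0,0,0],"slide":[0,0,0],"fingers":-1},{"turn":[0,0,0],"slide":[0,0,0],"fingers":-1},{"turn":[0,0,0],"slide":[0,0,0],"fingers":-1},{"turn":[0,0,0],"slide":[0,0,0],"fingers":-1}]'; python3 go.py 619.1 3.4 80 69.7; python3 look.py OS 3.7 160
```

```text
t: 30.25
eef_pos: [0.6192, 0.0033, 0.0798]
ee_rot: [-3.14, -0.002, 2.788]
force: [-0.3, 0.2, -0.4]
width: 0.0336
t: 30.67
eef_pos: [0.6194, 0.0034, 0.0803]
ee_rot: [-3.141, -0.001, 2.788]
force: [0.1, -0.5, -0.6]
width: 0.0341
t 30.67 p [619.4   3.4  80.3] rpy [-1.7996e+02 -8.0000e-02  1.5974e+02] jaw 69.74 w 34.1 F [ 0.1 -0.5 -0.6] q6 -2.24
slide [ 0.0005 -0.0002  0.0005]
turn [-0.0001 -0.0002  0.0001]
tcp [619.4   3.4  80.3] [619.3   3.4  80.2] bangle [620.8   3.1] ang 164.1 2947.0 bottom z 76.5
```

View pics/look.png

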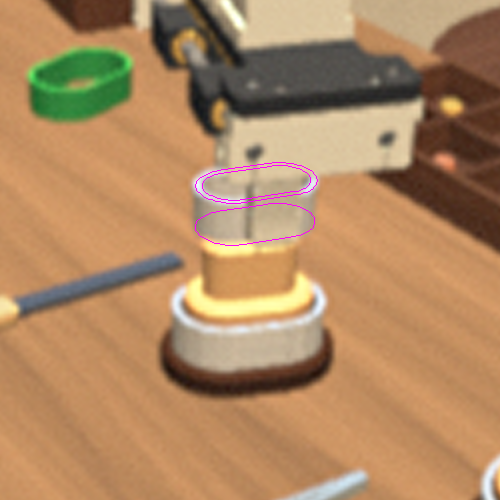

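Well aligned. Lower in steps.

```bash
python3 -m crank '[{"turn":[0,0,0],"slide":[0.0003,0,0.01],"fingers":-1},{"turn":[0,0,0],"slide":[0.0003,0,0.02],"fingers":-1},{"turn":[0,0,0],"slide":[0.0003,0,0.03],"fingers":-1},{"turn":[0,0,0],"slide":[0.0003,0,0.03],"fingers":-1},{"turn":[0,0,0],"slide":[0.0003,0,0.03],"fingers":-1}]'; python3 -m crank '[{"turn":[0,0,0],"slide":[0,0,0.01],"fingers":-1},{"turn":[0,0,0],"slide":[0,0,0.02],"fingers":-1},{"turn":[0,0,0],"slide":[0,0,0.03],"fingers":-1},{"turn":[0,0,0],"slide":[0,0,0.034],"fingers":-1},{"turn":[0,0,0],"slide":[0,0,0.034],"fingers":-1}]'; python3 -m crank '[{"turn":[0,0,0],"slide":[0,0,0],"fingers":-1},{"turn":[0,0,0],"slide":[0,0,0],"fingers":-1}]'
```

```text
t: 31.13
eef_pos: [0.6186, 0.0033, 0.0642]
ee_rot: [-3.14, -0.003, 2.788]
force: [-0.4, -0.1, -1.0]
width: 0.0337
t: 31.55
eef_pos: [0.6185, 0.0032, 0.047]
ee_rot: [-3.14, -0.003, 2.788]
force: [-0.4, 0.2, -0.6]
width: 0.0337
t: 31.72
eef_pos: [0.6192, 0.0034, 0.048]
ee_rot: [-3.141, -0.002, 2.788]
force: [0.8, -0.1, -0.0]
width: 0.0338
```

```bash
python3 -m crank '[{"turn":[0,0,0],"slide":[0,0,0.0015],"fingers":-1},{"turn":[0,0,0],"slide":[0,0,0.003],"fingers":-1},{"turn":[0,0,0],"slide":[0,0,0.003],"fingers":-1}]';python3 -m crank '[{"turn":[0,0,0],"slide":[0,0,0.001],"fingers":-1},{"turn":[0,0,0],"slide":[0,0,0.001],"fingers":-1},{"turn":[0,0,0],"slide":[0,0,0.001],"fingers":-1}]';python3 -m crank '[{"turn":[0,0,0],"slide":[0,0,0.001],"fingers":-1},{"turn":[0,0,0],"slide":[0,0,0.001],"fingers":-1}]'
```

```text
t: 31.97
eef_pos: [0.619, 0.0034, 0.0464]
ee_rot: [-3.141, -0.002, 2.788]
force: [0.4, 1.3, -1.8]
width: 0.034
t: 32.22
eef_pos: [0.619, 0.0034, 0.0459]
ee_rot: [-3.141, -0.002, 2.788]
force: [-0.6, -0.6, -1.3]
width: 0.034
t: 32.38
eef_pos: [0.6191, 0.0034, 0.0457]
ee_rot: [-3.141, -0.002, 2.788]
force: [-0.7, 0.6, 2.3]
width: 0.034
```

```bash
python3 -m crank '[{"turn":[0,0,0],"slide":[0,0,0],"fingers":-0.1},{"turn":[0,0,0],"slide":[0,0,0],"fingers":0.1},{"turn":[0,0,0],"slide":[0,0,0],"fingers":0.27},{"turn":[0,0,0],"slide":[0,0,0],"fingers":0.27},{"turn":[0,0,0],"slide":[0,0,-0.02],"fingers":0.27}]'; python3 -m crank '[{"turn":[0,0,0],"slide":[0,0,-0.04],"fingers":0.27},{"turn":[0,0,0],"slide":[0,0,-0.1],"fingers":0.27},{"turn":[0,0,0],"slide":[0,0,-0.16],"fingers":0.27},{"turn":[0,0,0],"slide":[0,0,-0.22],"fingers":0.27},{"turn":[0,0,0],"slide":[0,0,-0.26],"fingers":0.27}]'; python3 go.py 450 -450 220
```

```text
t: 32.8
eef_pos: [0.6177, 0.0031, 0.0538]
ee_rot: [-3.139, -0.005, 2.787]
force: [-0.3, 0.1, -0.8]
width: 0.0548
t: 33.22
eef_pos: [0.6203, 0.0035, 0.1896]
ee_rot: [3.141, 0.002, 2.788]
force: [1.1, -0.2, 0.2]
width: 0.0556
t 33.22 p [620.3   3.5 189.6] rpy [1.7996e+02 9.0000e-02 1.5976e+02] jaw 69.76 w 55.6 F [ 1.1 -0.2  0.2] q6 -2.24
slide [ 0.0057 -0.9687 -0.0614]
```

Move the arm aside so that the top camera sees all.

```bash
python3 -m crank '[{"turn":[0,0,0],"slide":[0.0057,-0.9687,-0.0614],"fingers":0.27},{"turn":[0,0,0],"slide":[0.0057,-0.9687,-0.0614],"fingers":0.27},{"turn":[0,0,0],"slide":[0.0057,-0.9687,-0.0614],"fingers":0.27},{"turn":[0,0,0],"slide":[0.0057,-0.9687,-0.0614],"fingers":0.27},{"turn":[0,0,0],"slide":[0.0057,-0.9687,-0.0614],"fingers":0.27}]';python3 -m crank '[{"turn":[0,0,0],"slide":[0.0057,-0.56,0],"fingers":0.27},{"turn":[0,0,0],"slide":[0.0057,-0.56,0],"fingers":0.27},{"turn":[0,0,0],"slide":[0.0057,-0.56,0],"fingers":0.27},{"turn":[0,0,0],"slide":[0.0057,-0.56,0],"fingers":0.27},{"turn":[0,0,0],"slide":[0.0057,-0.56,0],"fingers":0.27}]';python3 -m crank '[{"turn":[0,0,0],"slide":[0,-0.2,0],"fingers":0.27},{"turn":[0,0,0],"slide":[0,-0.2,0],"fingers":0.27},{"turn":[0,0,0],"slide":[0,-0.2,0],"fingers":0.27},{"turn":[0,0,0],"slide":[0,-0.2,0],"fingers":0.27}]'
python3 - <<'E'
from h import *
ims={n:cv2.cvtColor(grab_frame(n),cv2.COLOR_RGB2BGR) for n in("top","side")}
for n in ims: cv2.imwrite(f"pics/{n}9.png",ims[n])
cv2.imwrite("pics/fin.png",np.vstack([cv2.resize(np.hstack([ims["side"][170:290,280:440],ims["side"][140:260,200:360]]),(800,300),interpolation=cv2.INTER_CUBIC),cv2.resize(np.hstack([ims["top"][140:260,210:370],ims["top"][140:260,300:460]]),(800,300),interpolation=cv2.INTER_CUBIC)]))
a={n:cv2.imread(f"pics/{n}0.png") for n in ims}
# file / tweezers windows difference
for nm,(u0,u1,v0,v1) in dict(file=(226,246,172,265),tw=(336,356,190,260)).items(): print(nm,np.abs(a["top"][v0:v1,u0:u1].astype(int)-ims["top"][v0:v1,u0:u1]).mean().round(2))
E
```

```text
t: 33.63
eef_pos: [0.5452, -0.1926, 0.2001]
ee_rot: [-3.141, -0.001, 2.789]
force: [1.0, -0.1, 0.7]
width: 0.0557
t: 34.05
eef_pos: [0.471, -0.3877, 0.2002]
ee_rot: [-3.14, -0.001, 2.788]
force: [0.8, 0.3, 0.8]
width: 0.0554
t: 34.38
eef_pos: [0.4353, -0.4831, 0.1993]
ee_rot: [-3.14, -0.002, 2.784]
force: [0.2, 0.0, 0.2]
width: 0.0556
file 2.83
tw 2.75
```

View pics/fin.png

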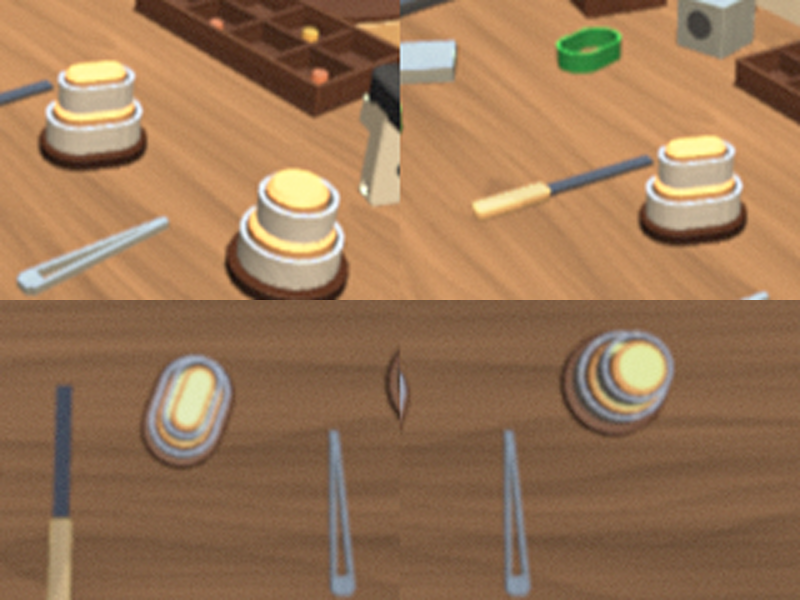

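View pics/top9.png

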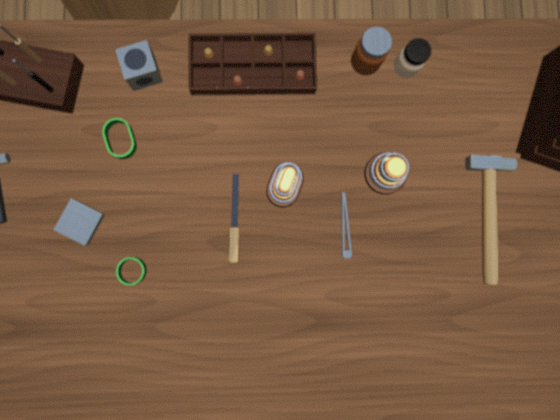

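```bash
python3 -m crank '[{"turn":[0,0,0],"slide":[0,0,0],"fingers":0.27},{"turn":[0,0,0],"slide":[0,0,0],"fingers":0.27},{"turn":[0,0,0],"slide":[0,0,0],"fingers":0.27},{"turn":[0,0,0],"slide":[0,0,0],"fingers":0.27},{"turn":[0,0,0],"slide":[0,0,0],"fingers":0.27}]'; python3 -c "from station import job_done; print(job_done())"
```

```text
t: 34.9
eef_pos: [0.4379, -0.4791, 0.1994]
ee_rot: [-3.141, -0.001, 2.789]
force: [-0.5, 0.1, -0.2]
width: 0.0556
the job is handed in; nothing more can be done
None
```

All four bangles are on their formers and released. On each former the large one went on first, down on the dark foot, then the small one on the wide step. I handed the job in at about 35 s, with the arm parked well clear.

- **Seating:** the last side and top pictures show all four level and seated. Each was lowered until the wrist force showed a light touch, 1–3 N, before I let go.
- **File and tweezers:** the top view before and after differs by only about 3 grey levels where they lie, which I take as picture noise. The two green look-alikes are still where they were.
- **Check that failed:** fitting the held bangle's position in the side picture went wrong for the small round one near its former, because a finger hid part of it. It was 2–3 mm out, then useless. I used the arm's own position and the contact force there, and the pictures afterwards showed the bangle seated.

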